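# Fetch the small bottle from behind and restock the bottle tray

### The job

The small bottle at the back of the white bottle tray has to go on the balance, and the squat white jar is to take its place. First lift the large and the medium bottle that stand before it over into the grey side tray, next stand the small bottle in the middle of the balance pan, then, with the two bottles still waiting in the side tray, stand the jar in the middle of the small cork mat at the back, and last put the large and the medium bottle back, each in the middle of its own mat. Keep everything upright.

Things in the scene. Friction and masses are not known exactly. Their poses are not given: they have to be found in the camera images.
- bottle_large: Large clear screw-cap lab bottle with a blue cap, 101 mm in diameter, 224 mm tall, 0.5 to 0.75 kg. Origin at the centre of its underside, z up along the bottle. Grip it by the cap: 56 mm in diameter, from 190 mm to the top at 224 mm. It starts on the large mat and goes back there at the end.
- bottle_medium: Medium clear screw-cap lab bottle with a blue cap, 86 mm in diameter, 177 mm tall, 0.3 to 0.45 kg. Origin at the centre of its underside, z up along the bottle. Grip it by the cap: 56 mm in diameter, from 142 mm to the top at 177 mm. It starts on the medium mat and goes back there at the end.
- bottle_small: Small clear screw-cap lab bottle with a blue cap, 56 mm in diameter, 110 mm tall, about 0.16 kg. Origin at the centre of its underside, z up along the bottle. Grip it by the cap: 46 mm in diameter, from 76 mm to the top at 110 mm. It starts on the small mat behind (farther from the robot than) the large and the medium bottle.
- jar: Squat white plastic jar with a white lid, 50 mm in diameter, 70 mm tall, 0.1 kg, standing alone on the bench in front of the bottle tray. Origin at the centre of its underside, z up. Grip it round its body or lid.
- bottle_tray: White shallow tray, fixed, 196 mm along its x by 242 mm along its y, rim 18 mm high, inner floor 4 mm up. Origin at the centre of its underside; x points to its back, away from the robot. Three cork mats lie in it: large and medium side by side in front (108 mm between centres, either way round), the small one 73 mm behind the middle of that row.
- mat_large: Large round cork mat fixed in the bottle tray, 112 mm in diameter, 3 mm thick, under the large bottle at the start (a 5 mm border of it shows). Origin at the centre of its underside, z up. Place of the large bottle.
- mat_medium: Medium round cork mat fixed in the bottle tray, 98 mm in diameter, 3 mm thick, under the medium bottle at the start. Origin at the centre of its underside, z up. Place of the medium bottle.
- mat_small: Small round cork mat fixed at the back of the bottle tray, 68 mm in diameter, 3 mm thick, under the small bottle at the start. Origin at the centre of its underside, z up. New place of the jar.
- side_tray: Empty grey shallow tray, fixed, to the left or to the right of the bottle tray, 270 mm along its x (away from the robot) by 150 mm along its y, walls 4 mm thick, rim 16 mm high, inner floor 4 mm above its underside. Origin at the centre of its underside. It has room for the large and the medium bottle one behind the other (centres 62 mm either way from its middle along its x).
- pan (a point): Centre of the top face of the round metal pan (124 mm in diameter, 64 mm above the bench) of the white balance, which stands fixed on the other side of the bottle tray from the side tray. z up, x away from the robot. The balance's housing below is 180 mm wide along y, up to 52 mm high, and reaches 85 mm beyond the pan's centre along x and 140 mm before it.

How it is judged:
By the outcome, as a careful person would: the job done as asked, in the order asked, and still so for the second after the job is handed in, with the robot touching nothing.
It also fails if it takes over 141 s, if anything falls off the work surface, if the arm or the gripper's body presses on something with over 40 N, if the wrist force passes 120 N, or if a joint passes its speed limit or range.

### The arm

A 6-joint arm with a two-finger parallel gripper is mounted at the origin on a cart in front of the work surface, level with it; the furniture and walls round the work are solid. World frame = base frame: x ahead of the robot, y to its left, z up, the work surface at z = 0. Lengths are in mm, angles in rad, forces in N, time in s.
With the tool pointing down it reaches from about 400 to 925 mm from the base axis. Payload 12.5 kg.
Tool frame: the origin (TCP) lies midway between the tips of the shut fingers; the grasp point (between the pads) lies 19 mm behind it; z points along the fingers, y is the line along which they close (so a half turn about z gives the same grasp; the last joint's range is limited). The gripper opens to 95 mm and grips with 3 to 60 N. Pads are 20 mm wide; open, the fingers measure 119 mm over their backs; the gripper's body (75 mm by 180 mm) begins 59 mm behind the grasp point.
Start: joints at [1.163, 0.491, 1.559, -0, 1.092, -0.106], TCP at [185.758, 596.777, 194.161] pointing down, gripper open.
Joint ranges: [-3.1, 3.1], [-0.84, 2.19], [0.05, 2.79], [-1.13, 4.28], [0.06, 2.93], [-2.69, 2.69]. Speed limits (rad/s): [2.22, 2.22, 2.79, 3.14, 3.14, 3.14].

### API

Orientations are given as [roll, pitch, yaw] about the fixed x, y, z axes, in that order (R = Rz(yaw) Ry(pitch) Rx(roll)).
In Python, from cell import * gives the robot as it stands. The module is installed in compiled form; this text tells all that it offers.
- The arm moves only by the tool arm_command, never from a script. Its arguments are lists of equal length, an entry for each row: "delta_pos": the shift along the world's x, y, z in units of 250 mm (1.0 is 250 mm), a list of three; "delta_rot": the turn, a rotation vector about the world's x, y, z in units of 90 degrees (1.0 is 90 degrees), a list of three; "claw": the closure, from 0 (fully open) to 1 (shut). In form: {"delta_pos": [[tx, ty, tz], ...], "delta_rot": [[wx, wy, wz], ...], "claw": [claw, ...]}. A call has exactly 5 rows; each row is the pose to reach, as a shift and turn from the pose commanded when the call began; what a row does not reach only later rows make up. A row lasts 1/12 s, in which the tool goes at most 41.7 mm and 7.16 degrees, less where a joint would pass 70% of its speed; a pose out of reach is approached as far as the arm can. A call with a number of a shift or a turn outside -1 to 1 is refused whole. A call with a gripper value outside its range is refused whole. The fingers move at their own pace and stop on an object; the grip force is fixed at half the most. Time passes only in rows, so rows that repeat a pose let the fingers close, or fill a call up. It gives the time, the measured TCP pose, the force, the opening and the grip force at its end, in the units of the state.
- state(): the state, without advancing time (a new reading comes with each control period).
- read_camera(name): name is "scene" or "top" or "wrist"; returns the picture (480x640x3 uint8, red, green, blue); there is no depth.
- calibration(name): a dict with "camera_matrix" (3x3 intrinsics, pixels), "k1" (the pictures are not rectified: a ray, as slopes to the right and down, at radius r is drawn at 1 + k1 r^2 times it, then the intrinsics apply), "T" (4x4, takes a point from camera to world coordinates). Camera axes: x right, y down, z forward; pixel columns grow to the right and rows downward; lengths in mm; the calibration is good to about 2 mm. A picture is of the moment at which its call begins: read the wrist's pose just before it. calibration takes no time and is no camera call; for the wrist camera it gives the pose at the moment of the call.
- job_done(): hands the job in; it is judged then, once.
The state is a dict: "t": time; "joints": joint angles; "qvel": joint speeds; "tau": joint torques, N m; "eef_pos": TCP position; "tcp_rot": TCP orientation; "ft_force": force on the tool from outside, world axes, zero at the start; "moment": the same for the moment, N m; "opening": opening from 0.0 (shut) to 1.0 (fully open); "grip_force": force on a finger pad.
Only numpy, scipy, OpenCV 4.12 (cv2) and the standard library are available. Lean on these libraries where they do the work, as an engineer would, in place of code of your own. Each camera call takes 0.05 s, during which the arm holds its last target. There are 200 camera calls.

## Working session

There is one attempt and no reset: what is moved stays moved. The work goes in short steps, Python scripts to look and compute and a tool call to move; the robot and the scene stay as the last step left them, time stands still between calls to the robot, and variables do not carry over. Pictures are saved under pics/ and viewed, at most 14 in all, crops included, and the job is handed in when it is done.

Besides the shell and the picture viewer there is one more tool, called after "Request:" as a command line: name --argument value ..., lists and objects as JSON in quotes. arm_command: Moves the arm, as the interface text tells. Shifts and turns lie within -1 to 1; 1 stands for 250 mm of shift or 90 degrees of turn. Its arguments: {"type":"object","properties":{"delta_pos":{"type":"array"},"delta_rot":{"type":"array"},"claw":{"type":"array"}},"required":["delta_pos","delta_rot","claw"]}

```bash
mkdir -p pics; python3 - <<'E'
from cell import *
import cv2
s=state();print(s)
for n in("scene","top"):
    cv2.imwrite(f"pics/{n}0.png",read_camera(n)[:,:,::-1]);c=calibration(n);print(n,c)
E
```

```text
{'t': 0.0, 'joints': array([ 1.16338040e+00,  4.91555783e-01,  1.55943412e+00, -3.34203197e-05,
        1.09169538e+00, -1.05627585e-01]), 'qvel': array([ 0.00145813,  0.00052648,  0.00100786, -0.00041633,  0.00043709,
        0.00150363]), 'tau': array([-8.67459203e-04, -6.12642574e+01, -2.58163422e+01,  6.92578219e-02,
        4.83128708e-02, -1.48423205e-04]), 'eef_pos': array([185.6677435 , 596.51447866, 193.56938522]), 'tcp_rot': array([-3.14050299e+00, -8.57216230e-05,  2.83981969e+00]), 'ft_force': array([-0.53794764,  0.65789764,  0.68973829]), 'moment': array([-0.00351635,  0.00146293,  0.00428034]), 'grip_force': 0.0, 'opening': 1.0008140561581722}
scene {'camera_matrix': array([[449.28111791,   0.        , 305.4396197 ],
       [  0.        , 449.28111791, 239.07349266],
       [  0.        ,   0.        ,   1.        ]]), 'k1': 0.0284881468073162, 'T': array([[ 9.94883715e-01, -8.77480629e-02,  5.00666713e-02,
         5.08952862e+02],
       [-1.00756565e-01, -8.25591951e-01,  5.55199105e-01,
        -4.88115965e+02],
       [-7.38300514e-03, -5.57403094e-01, -8.30209180e-01,
         8.00606047e+02],
       [ 0.00000000e+00,  0.00000000e+00,  0.00000000e+00,
         1.00000000e+00]])}
top {'camera_matrix': array([[494.72601571,   0.        , 323.63175419],
       [  0.        , 494.72601571, 237.1361346 ],
       [  0.        ,   0.        ,   1.        ]]), 'k1': -0.09288728672512422, 'T': array([[-6.78527055e-03, -9.98994471e-01,  4.43171248e-02,
         5.03946141e+02],
       [-9.99874751e-01,  6.14421984e-03, -1.45853110e-02,
        -1.59879868e+00],
       [ 1.42983509e-02, -4.44105393e-02, -9.98911038e-01,
         1.14740580e+03],
       [ 0.00000000e+00,  0.00000000e+00,  0.00000000e+00,
         1.00000000e+00]])}
```

View pics/scene0.png

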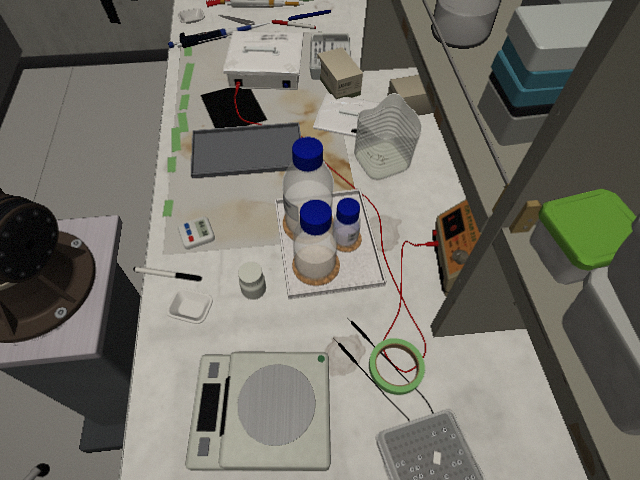

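View pics/top0.png

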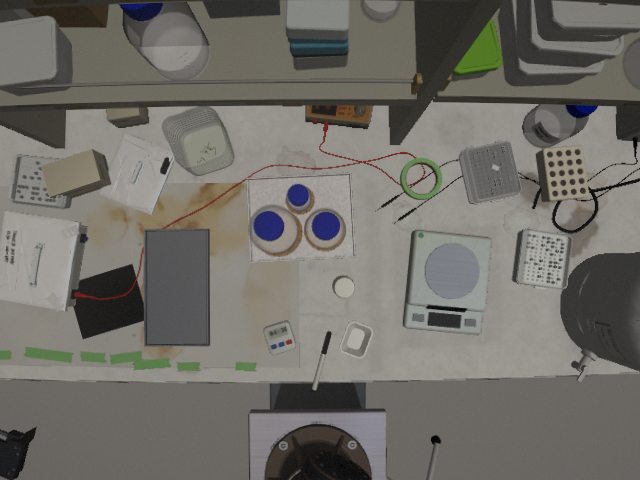

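The scene view shows the large cap at (308,153), medium at (315,218), small at (348,211), jar at (251,280) and pan at (276,404). The top view shows caps at (269,226), (326,227) and (299,196), jar at (344,287), side tray from (145,229) to (210,345) and pan at (452,271). The side tray is on the left (+y) and the balance on the right.

```bash
cat > h.py <<'E'
from cell import *
import cv2, numpy as np
from scipy.optimize import least_squares
def proj(c,P):
    T=c["T"];p=(np.atleast_2d(P)-T[:3,3])@T[:3,:3];u=p[:,:2]/p[:,2:]
    r2=(u**2).sum(1,keepdims=True);u=u*(1+c["k1"]*r2);K=c["camera_matrix"]
    return u*[K[0,0],K[1,1]]+K[:2,2]
def back(c,uv,z):
    K=c["camera_matrix"];T=c["T"]
    p=cv2.undistortPoints(np.array(uv,float).reshape(-1,1,2),K,np.array([c["k1"],0,0,0.]))[:,0]
    d=np.c_[p,np.ones(len(p))]@T[:3,:3].T;o=T[:3,3]
    return o+d*((z-o[2])/d[:,2])[:,None]
A=np.linspace(0,2*np.pi,90,endpoint=False)
def cyl(x,y,z0,z1,r):
    return np.r_[tuple(np.c_[x+r*np.cos(A),y+r*np.sin(A),0*A+z] for z in(z0,z1))]
def hull(c,P):
    return cv2.convexHull(proj(c,P).astype(np.float32))
def cen(h):
    m=cv2.moments(h);return np.array([m["m10"],m["m01"]])/m["m00"]
def blue(im):
    h=cv2.cvtColor(im,cv2.COLOR_RGB2HSV)
    return cv2.inRange(h,(105,140,40),(130,255,255))
def blobs(m,amin=100):
    n,l,s,c=cv2.connectedComponentsWithStats(m)
    return [(c[i].round(1),s[i].tolist()) for i in range(1,n) if s[i][4]>amin]
def blob_at(m,uv):
    n,l,s,c=cv2.connectedComponentsWithStats(m);return c[l[uv[1],uv[0]]],s[l[uv[1],uv[0]]][4]
def fitcyl(obs,h,r,g):  # obs: [(calib, centroid)], returns top-centre
    f=lambda p:np.concatenate([cen(hull(c,cyl(p[0],p[1],p[2]-h,p[2],r)))-uv for c,uv in obs])
    s=least_squares(f,g,diff_step=1e-4);return s.x,s.fun
E
python3 - <<'E'
from h import *
cs=[calibration("scene"),calibration("top")]
I=[cv2.imread(f"pics/{n}0.png")[:,:,::-1] for n in("scene","top")]
for nm,h,r,z,a,b in[("L",34,28,231,(308,150),(269,226)),("M",35,28,184,(315,215),(326,227)),("S",34,23,117,(348,208),(299,196))]:
    o=[blob_at(blue(i),p) for i,p in zip(I,(a,b))]
    g=back(cs[1],o[1][0],z)[0]
    x,f=fitcyl([(c,q[0]) for c,q in zip(cs,o)],h,r,g)
    print(nm,x.round(1),f.round(2),[(q[1],cv2.contourArea(hull(c,cyl(*x[:2],x[2]-h,x[2],r)))) for c,q in zip(cs,o)])
print("side",back(cs[1],[(145,229),(209,229),(210,345),(146,345)],16).round(0).tolist())
print("tray",back(cs[1],[(248,179),(351,175),(354,256),(250,261)],18).round(0).tolist())
print("pan",back(cs[0],[(276,404)],64).round(0),back(cs[1],[(452,271)],64).round(0))
print("jar",back(cs[0],[(250,269)],70).round(0),back(cs[1],[(344,287)],70).round(0))
print([s.round(0).tolist() for s in(back(cs[1],[(320,105)],z) for z in(0,200,400))])
def crop(i,x,y,w,hh):return cv2.resize(np.ascontiguousarray(I[i][y:y+hh,x:x+w,::-1]),(400,300),interpolation=cv2.INTER_CUBIC)
cv2.imwrite("pics/mos.png",np.vstack([np.hstack([crop(0,225,250,60,45),crop(1,324,272,40,30)]),np.hstack([crop(0,176,346,160,120),crop(1,402,228,100,75)])]))
E
```

```text
L [566.7  88.7 230.7] [ 0.48 -0.05 -0.01  0.5 ] [(np.int32(875), 971.0873053222895), (np.int32(639), 751.7305841339985)]
M [569.4 -19.8 184.6] [ 0.34 -0.03 -0.01  0.38] [(np.int32(912), 1022.4631980380509), (np.int32(576), 660.4640745732468)]
S [640.5  37.3 118. ] [ 0.32 -0.03 -0.03  0.35] [(np.int32(491), 598.1325718776789), (np.int32(316), 412.77007974893786)]
side [[575.0, 394.0, 16.0], [574.0, 245.0, 16.0], [309.0, 243.0, 16.0], [309.0, 391.0, 16.0]]
tray [[689.0, 155.0, 18.0], [697.0, -82.0, 18.0], [510.0, -87.0, 18.0], [501.0, 150.0, 18.0]]
pan [[ 475. -303.   64.]] [[ 475. -300.   64.]]
jar [[443. -56.  70.]] [[443. -61.  70.]]
[[[868.0, -12.0, 0.0]], [[804.0, -10.0, 200.0]], [[741.0, -8.0, 400.0]]]
```

View pics/mos.png

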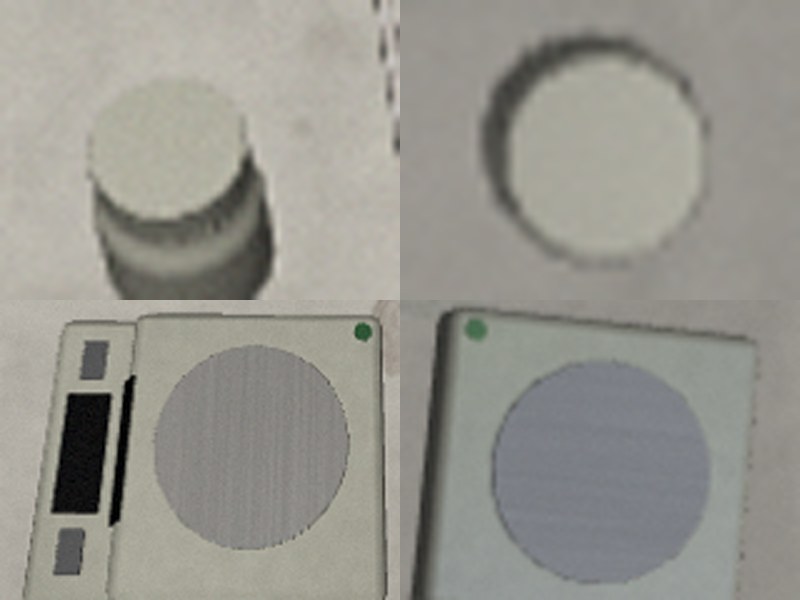

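The mosaic puts the jar lid centre at scene (250.2,272.2) and top (344.7,288.0), and the pan centre at scene (276.8,404.8) and top (452.2,271.0). The bottle heights (231, 184.6, 118) and spacings (108.5, 72.5) agree with the text.

```bash
python3 - <<'E'
from h import *
cs=[calibration("scene"),calibration("top")]
for nm,a,b,g in[("jar",(250.2,272.2),(344.7,288),(443,-60,70)),("pan",(276.8,404.8),(452.2,271),(475,-300,64))]:
    s=least_squares(lambda p:np.r_[proj(cs[0],p)[0]-a,proj(cs[1],p)[0]-b],g);print(nm,s.x.round(1),s.fun.round(2))
# side tray contour, top view
im=cv2.imread("pics/top0.png");g=cv2.cvtColor(im,cv2.COLOR_BGR2GRAY)
m=cv2.inRange(g,0,105)
mm=np.zeros_like(m);mm[222:352,139:216]=m[222:352,139:216]
k=max(cv2.findContours(mm,cv2.RETR_EXTERNAL,cv2.CHAIN_APPROX_NONE)[0],key=cv2.contourArea)
r=cv2.minAreaRect(k);q=back(cs[1],cv2.boxPoints(r),16);print(r,q.round(0).tolist(),q.mean(0))
E
```

```text
jar [442.  -62.4  69.3] [-0.48  0.05 -0.04 -0.57]
pan [ 476.  -302.6   57.7] [-0.25  0.02 -0.02 -0.35]
((174.0, 284.5), (125.0, 70.0), 90.0) [[592.0, 408.0, 16.0], [591.0, 245.0, 16.0], [305.0, 245.0, 16.0], [304.0, 408.0, 16.0]] [447.85429362 326.51688902  16.        ]
```

Request:
arm_command --delta_pos '[[0.42,-0.56,0.42],[0.42,-0.56,0.42],[0.42,-0.56,0.42],[0.42,-0.56,0.42],[0.42,-0.56,0.42]]' --delta_rot '[[0,0,0.192],[0,0,0.192],[0,0,0.192],[0,0,0.192],[0,0,0.192]]' --claw '[0,0,0,0,0]'

```text
t: 0.52
eef_pos: [291.5, 455.1, 300.2]
tcp_rot: [-3.142, 0.0, -3.141]
ft_force: [0.2, -0.0, -0.4]
opening: 1.002
grip_force: 0.0
```

Request:
arm_command --delta_pos '[[0.48,-0.64,0],[0.48,-0.64,0],[0.48,-0.64,0],[0.48,-0.64,0],[0.48,-0.64,0]]' --delta_rot '[[0,0,0],[0,0,0],[0,0,0],[0,0,0],[0,0,0]]' --claw '[0,0,0,0,0]'

```text
t: 0.93
eef_pos: [411.8, 294.4, 299.1]
tcp_rot: [-3.141, 0.0, 3.141]
ft_force: [0.2, 0.8, -0.2]
opening: 0.999
grip_force: 0.0
```

Request:
arm_command --delta_pos '[[0.48,-0.64,0],[0.48,-0.64,0],[0.48,-0.64,0],[0.48,-0.64,0],[0.48,-0.64,0]]' --delta_rot '[[0,0,0],[0,0,0],[0,0,0],[0,0,0],[0,0,0]]' --claw '[0,0,0,0,0]'

```text
t: 1.35
eef_pos: [532.0, 134.2, 298.9]
tcp_rot: [-3.141, -0.0, 3.14]
ft_force: [0.6, 1.0, -0.1]
opening: 1.0
grip_force: 0.0
```

```bash
python3 - <<'E'
from h import *
s=state();print(s["eef_pos"],s["tcp_rot"])
c=calibration("wrist");im=read_camera("wrist");cv2.imwrite("pics/w1.png",im[:,:,::-1]);print(c["T"].round(2),c["camera_matrix"][0])
np.savez("w1.npz",**c)
for p in((566.7,88.7,231),(569.4,-19.8,184),(640.5,37.3,117)):print(proj(c,p))
print(blobs(blue(im)))
ct=calibration("top");im=read_camera("top")
# pan ellipse fits
for n in("scene","top"):
    c=calibration(n);im=cv2.imread(f"pics/{n}0.png");u0=(277,405) if n=="scene" else (452,271);w=65 if n=="scene" else 45
    h=im.astype(int); 
    print(n,im[u0[1],u0[0]],im[u0[1],u0[0]+(45 if n=="scene" else 32)])
E
```

```text
[531.96398011 134.20554029 298.91571801] [-3.14141223e+00 -2.61683497e-04  3.14043466e+00]
[[ 0.0000e+00  9.7000e-01  2.6000e-01  4.5783e+02]
 [ 1.0000e+00 -0.0000e+00  0.0000e+00  1.3326e+02]
 [ 0.0000e+00  2.6000e-01 -9.7000e-01  4.8901e+02]
 [ 0.0000e+00  0.0000e+00  0.0000e+00  1.0000e+00]] [353.60931727   0.         313.45117152]
[[256.55890503 296.69430178]]
[[145.54310425 279.49784362]]
[[229.88348103 317.55895558]]
[(array([147.4, 277.4]), [117, 247, 68, 59, 2696]), (array([253.3, 296.3]), [217, 255, 75, 79, 4019])]
scene [126 130 133] [151 165 167]
top [133 127 124] [145 149 143]
```

View pics/w1.png

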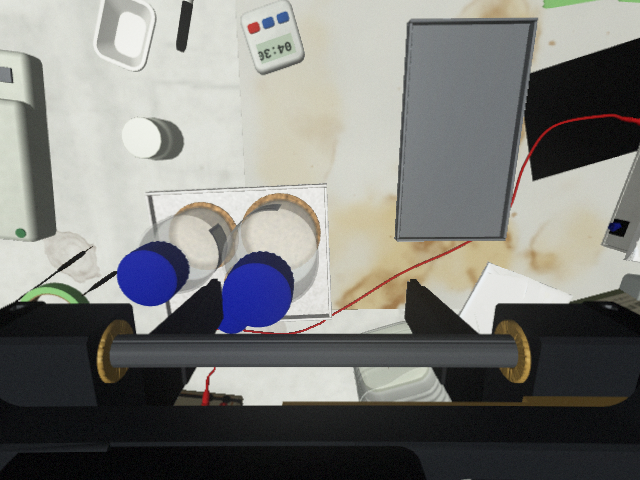

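The wrist view shows the medium cap around (153,273) and the large cap around (259,288), with the small one hidden behind it. The jar lid is at (142,138), and the side tray runs from (408,20) to (505,240).

```bash
python3 - <<'E'
from h import *
s=state();print(s["t"],s["eef_pos"])
w=dict(np.load("w1.npz"))
q=back(w,[(408,20),(536,18),(505,240),(397,239)],16);print(q.round(0).tolist(),q.mean(0))
print("jar",back(w,[(142,138)],70))
cs=[calibration(n) for n in("scene","top")]
I=[cv2.imread(f"pics/{n}0.png")[:,:,::-1] for n in("scene","top")]
o=[(c,blob_at(blue(i),p)[0]) for c,i,p in zip(cs,I,((315,215),(326,227)))]+[(w,np.array([147.4,277.4]))]
for k in([0,1,2],[1,2],[0,2]): print(fitcyl([o[j] for j in k],35,28,[569,-20,184]))
# large: occluded by small in wrist; predicted union centroid
P=[hull(w,cyl(566.7,88.7,197,231,28)),hull(w,cyl(640.5,37.3,84,118,23))]
m=np.zeros((480,640),np.uint8)
for p in P: cv2.fillConvexPoly(m,p.round().astype(int),255)
print(blobs(m))
E
```

```text
1.45 [532.91831892 133.21078522 298.324261  ]
[[308.0, 245.0, 16.0], [307.0, 394.0, 16.0], [574.0, 396.0, 16.0], [572.0, 248.0, 16.0]] [440.42904393 320.76519982  16.        ]
jar [[441.87552361 -59.66169811  70.        ]]
(array([570.26668393, -21.60129854, 189.37187961]), array([ 0.95587295, -0.8698926 ,  0.95793851, -0.1989044 ,  0.14461612,
       -0.69882536]))
(array([569.47400395, -19.71065006, 193.56055525]), array([0.03621125, 0.05976467, 0.01702844, 0.02758896]))
(array([570.50751245, -22.1220113 , 188.85798606]), array([ 1.12367304, -0.46698976, -0.12910015, -0.64281014]))
[(array([254.2, 294.4]), [210, 251, 85, 86, 5322])]
```

Request:
arm_command --delta_pos '[[0.14,-0.185,0],[0.14,-0.185,0],[0.14,-0.185,0],[0.14,-0.185,0],[0.14,-0.185,0]]' --delta_rot '[[0,0,0],[0,0,0],[0,0,0],[0,0,0],[0,0,0]]' --claw '[0,0,0,0,0]'

```text
t: 1.87
eef_pos: [565.1, 91.4, 299.0]
tcp_rot: [3.141, -0.001, -3.141]
ft_force: [0.3, 0.0, 0.3]
opening: 0.999
grip_force: 0.0
```

Request:
arm_command --delta_pos '[[0,0,-0.2],[0,0,-0.2],[0,0,-0.2],[0,0,-0.2],[0,0,-0.2]]' --delta_rot '[[0,0,0],[0,0,0],[0,0,0],[0,0,0],[0,0,0]]' --claw '[0,0,0,0,0]'

```text
t: 2.28
eef_pos: [566.1, 91.0, 250.7]
tcp_rot: [3.141, 0.002, -3.141]
ft_force: [0.1, -0.2, 0.8]
opening: 1.001
grip_force: 0.0
```

Request:
arm_command --delta_pos '[[0.004,-0.007,-0.216],[0.004,-0.007,-0.216],[0.004,-0.007,-0.216],[0.004,-0.007,-0.216],[0.004,-0.007,-0.216]]' --delta_rot '[[0,0,0],[0,0,0],[0,0,0],[0,0,0],[0,0,0]]' --claw '[0,0,0,0,0]'

```text
t: 2.7
eef_pos: [567.7, 88.9, 197.1]
tcp_rot: [3.141, 0.003, 3.141]
ft_force: [-0.2, 0.1, 1.1]
opening: 1.002
grip_force: 0.0
```

Request:
arm_command --delta_pos '[[0,0,0],[0,0,0],[0,0,0],[0,0,0],[0,0,0]]' --delta_rot '[[0,0,0],[0,0,0],[0,0,0],[0,0,0],[0,0,0]]' --claw '[1,1,1,1,1]'

```text
t: 3.12
eef_pos: [566.8, 88.8, 195.4]
tcp_rot: [3.141, 0.0, 3.141]
ft_force: [1.0, -0.4, -0.2]
opening: 0.709
grip_force: 0.0
```

Request:
arm_command --delta_pos '[[0,0,0],[0,0,0],[0,0,0],[0,0,0],[0,0,0]]' --delta_rot '[[0,0,0],[0,0,0],[0,0,0],[0,0,0],[0,0,0]]' --claw '[1,1,1,1,1]'

```text
t: 3.53
eef_pos: [566.8, 88.9, 195.2]
tcp_rot: [3.141, 0.0, 3.141]
ft_force: [-0.8, 1.2, 1.8]
opening: 0.581
grip_force: 30.0
```

Request:
arm_command --delta_pos '[[0,0,0.03],[0,0,0.09],[0,0,0.15],[0,0,0.21],[0,0,0.24]]' --delta_rot '[[0,0,0],[0,0,0],[0,0,0],[0,0,0],[0,0,0]]' --claw '[1,1,1,1,1]'

```text
t: 3.95
eef_pos: [566.8, 88.7, 256.5]
tcp_rot: [-3.141, 0.001, 3.141]
ft_force: [-0.1, 0.7, -7.3]
opening: 0.58
grip_force: 30.0
```

Request:
arm_command --delta_pos '[[-0.01,0.05,0],[-0.03,0.14,0],[-0.06,0.24,0],[-0.09,0.34,0],[-0.128,0.462,0]]' --delta_rot '[[0,0,0],[0,0,0],[0,0,0],[0,0,0],[0,0,0]]' --claw '[1,1,1,1,1]'

```text
t: 4.37
eef_pos: [533.9, 204.9, 254.1]
tcp_rot: [-3.141, -0.002, 3.14]
ft_force: [0.4, 1.3, -7.2]
opening: 0.579
grip_force: 30.0
```

Request:
arm_command --delta_pos '[[-0.033,0.12,0],[-0.066,0.24,0],[-0.095,0.34,0],[-0.115,0.42,0],[-0.127,0.46,0]]' --delta_rot '[[0,0,0],[0,0,0],[0,0,0],[0,0,0],[0,0,0]]' --claw '[1,1,1,1,1]'

```text
t: 4.78
eef_pos: [501.4, 321.7, 254.1]
tcp_rot: [-3.141, -0.002, -3.14]
ft_force: [0.4, 0.4, -6.7]
opening: 0.581
grip_force: 30.0
```

```bash
python3 - <<'E'
from h import *
for n in("scene","top"):cv2.imwrite(f"pics/{n}1.png",read_camera(n)[:,:,::-1])
s=state();print(s["t"],s["eef_pos"],s["ft_force"],s["opening"])
E
```

```text
4.8833 [501.81620234 320.76620692 254.15463428] [-0.64286477  0.24635074 -7.49237659] 0.5790372193919885
```

View pics/scene1.png

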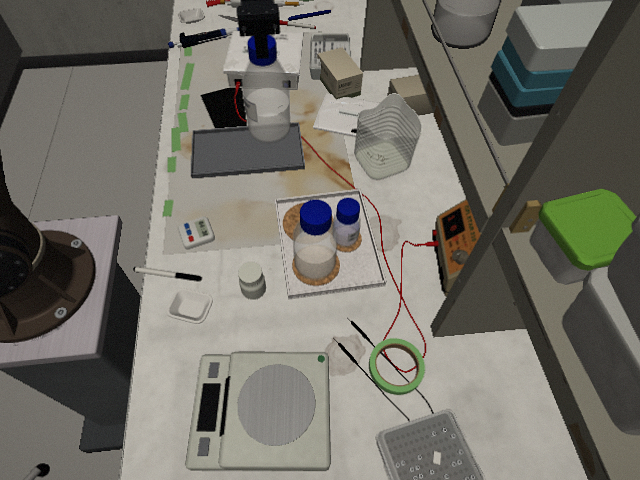

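The scene view shows the large bottle held upright above the far part of the grey tray, and the large mat is now bare.

Request:
arm_command --delta_pos '[[0,0,-0.08],[0,0,-0.16],[0,0,-0.21],[0,0,-0.236],[0,0,-0.24]]' --delta_rot '[[0,0,0],[0,0,0],[0,0,0],[0,0,0],[0,0,0]]' --claw '[1,1,1,1,1]'

```text
t: 5.3
eef_pos: [502.6, 318.3, 193.6]
tcp_rot: [-3.14, -0.003, 3.141]
ft_force: [0.8, 0.6, -7.0]
opening: 0.579
grip_force: 30.0
```

Request:
arm_command --delta_pos '[[0,0,-0.004],[0,0,-0.008],[0,0,-0.011],[0,0,-0.012],[0,0,-0.012]]' --delta_rot '[[0,0,0],[0,0,0],[0,0,0],[0,0,0],[0,0,0]]' --claw '[1,1,1,1,1]'

```text
t: 5.72
eef_pos: [503.1, 319.3, 192.5]
tcp_rot: [3.141, 0.001, 3.141]
ft_force: [-0.6, 0.0, -7.2]
opening: 0.577
grip_force: 30.0
```

Request:
arm_command --delta_pos '[[0,0,-0.002],[0,0,-0.004],[0,0,-0.004],[0,0,-0.004],[0,0,-0.004]]' --delta_rot '[[0,0,0],[0,0,0],[0,0,0],[0,0,0],[0,0,0]]' --claw '[1,1,1,1,1]'

```text
t: 6.13
eef_pos: [503.8, 319.5, 192.2]
tcp_rot: [3.141, 0.002, 3.141]
ft_force: [2.7, -1.1, 6.3]
opening: 0.584
grip_force: 30.0
```

Request:
arm_command --delta_pos '[[0,0,-0.002],[0,0,-0.004],[0,0,-0.004],[0,0,-0.004],[0,0,-0.004]]' --delta_rot '[[0,0,0],[0,0,0],[0,0,0],[0,0,0],[0,0,0]]' --claw '[1,1,1,1,1]'

```text
t: 6.55
eef_pos: [504.3, 319.5, 192.1]
tcp_rot: [3.14, 0.004, 3.141]
ft_force: [2.7, -3.3, 12.1]
opening: 0.575
grip_force: 30.0
```

Request:
arm_command --delta_pos '[[0,0,0.004],[0,0,0.004],[0,0,0.004],[0,0,0.004],[0,0,0.004]]' --delta_rot '[[0,0,0],[0,0,0],[0,0,0],[0,0,0],[0,0,0]]' --claw '[0,0,0,0,0]'

```text
t: 6.97
eef_pos: [502.8, 319.3, 190.9]
tcp_rot: [-3.142, -0.001, 3.141]
ft_force: [0.4, -0.5, -0.3]
opening: 0.869
grip_force: 0.0
```

Request:
arm_command --delta_pos '[[0,0,0.05],[0,0,0.18],[0,0,0.3],[0,0,0.396],[0,0,0.396]]' --delta_rot '[[0,0,0],[0,0,0],[0,0,0],[0,0,0],[0,0,0]]' --claw '[0,0,0,0,0]'

```text
t: 7.38
eef_pos: [504.2, 320.0, 295.0]
tcp_rot: [3.138, 0.006, 3.141]
ft_force: [1.2, 0.3, 0.0]
opening: 1.001
grip_force: 0.0
```

Request:
arm_command --delta_pos '[[0.132,-0.68,0],[0.132,-0.68,0],[0.132,-0.68,0],[0.132,-0.68,0],[0.132,-0.68,0]]' --delta_rot '[[0,0,0],[0,0,0],[0,0,0],[0,0,0],[0,0,0]]' --claw '[0,0,0,0,0]'

```text
t: 7.8
eef_pos: [536.6, 144.5, 289.5]
tcp_rot: [-3.14, -0.001, 3.138]
ft_force: [-0.5, 0.3, 0.2]
opening: 0.997
grip_force: 0.0
```

Request:
arm_command --delta_pos '[[0.134,-0.677,-0.2],[0.134,-0.677,-0.2],[0.134,-0.677,-0.2],[0.134,-0.677,-0.2],[0.134,-0.677,-0.2]]' --delta_rot '[[0,0,0],[0,0,0],[0,0,0],[0,0,0],[0,0,0]]' --claw '[0,0,0,0,0]'

```text
t: 8.22
eef_pos: [569.4, -23.8, 237.8]
tcp_rot: [-3.141, -0.003, 3.139]
ft_force: [-0.8, 0.2, -0.1]
opening: 0.998
grip_force: 0.0
```

```bash
python3 - <<'E'
from h import *
s=state();print(s["t"],s["eef_pos"],s["ft_force"],s["opening"])
cs=[calibration(n) for n in("scene","top")];I=[]
for n in("scene","top"):
    im=read_camera(n);I.append(im);cv2.imwrite(f"pics/{n}2.png",im[:,:,::-1])
c=cs[0];u=proj(c,(503,319.3,215))[0].astype(int);print(u,blobs(blue(I[0])))
b=blob_at(blue(I[0]),u);print(b);print([blobs(blue(I[1]))])
E
```

```text
8.2167 [569.4440357  -23.82459522 237.81143947] [-0.84513456  0.20312878 -0.13445757] 0.9977917733698877
[265  75] [(array([264.4,  80.9]), [253, 67, 27, 26, 474]), (array([347.6, 210.7]), [337, 198, 23, 26, 497]), (array([314.3, 219. ]), [300, 200, 32, 35, 779])]
(array([264.43670886,  80.8649789 ]), np.int32(474))
[[(array([142.3,   9.7]), [120, 3, 43, 17, 493]), (array([580.1, 109.9]), [566, 105, 31, 13, 283]), (array([146.1, 259.8]), [132, 246, 29, 29, 650])]]
```

View pics/scene2.png

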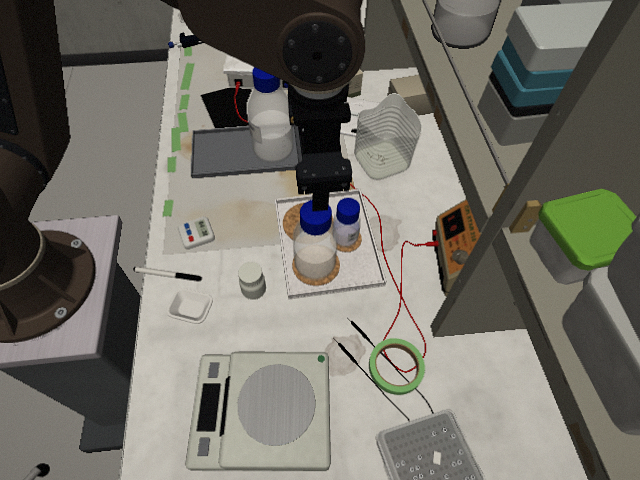

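The large bottle stands upright in the grey tray, and the gripper is over the medium bottle.

Request:
arm_command --delta_pos '[[0,0,0],[0,0,-0.1],[0,0,-0.2],[0,0,-0.3],[0,0,-0.368]]' --delta_rot '[[0,0,0],[0,0,0],[0,0,0],[0,0,0],[0,0,0]]' --claw '[0,0,0,0,0]'

```text
t: 8.73
eef_pos: [568.8, -17.8, 146.8]
tcp_rot: [3.141, -0.001, -3.14]
ft_force: [-0.1, 0.1, 0.4]
opening: 1.0
grip_force: 0.0
```

Request:
arm_command --delta_pos '[[0,0,0],[0,0,0],[0,0,0],[0,0,0],[0,0,0]]' --delta_rot '[[0,0,0],[0,0,0],[0,0,0],[0,0,0],[0,0,0]]' --claw '[1,1,1,1,1]'

```text
t: 9.15
eef_pos: [570.0, -19.7, 149.4]
tcp_rot: [-3.141, 0.002, -3.141]
ft_force: [0.0, -0.3, 0.5]
opening: 0.706
grip_force: 0.0
```

Request:
arm_command --delta_pos '[[0,0,0],[0,0,0],[0,0,0],[0,0,0],[0,0,0]]' --delta_rot '[[0,0,0],[0,0,0],[0,0,0],[0,0,0],[0,0,0]]' --claw '[1,1,1,1,1]'

```text
t: 9.57
eef_pos: [569.8, -19.9, 148.8]
tcp_rot: [3.141, 0.001, 3.141]
ft_force: [-1.5, 1.9, 6.9]
opening: 0.571
grip_force: 30.0
```

Request:
arm_command --delta_pos '[[0,0,0.03],[0,0,0.1],[0,0,0.2],[0,0,0.28],[0,0,0.32]]' --delta_rot '[[0,0,0],[0,0,0],[0,0,0],[0,0,0],[0,0,0]]' --claw '[1,1,1,1,1]'

```text
t: 9.98
eef_pos: [569.8, -20.2, 230.4]
tcp_rot: [-3.141, 0.002, 3.141]
ft_force: [1.0, 0.6, -3.8]
opening: 0.573
grip_force: 30.0
```

Request:
arm_command --delta_pos '[[-0.03,0.04,0],[-0.09,0.12,0],[-0.18,0.24,0],[-0.28,0.37,0],[-0.4,0.52,0]]' --delta_rot '[[0,0,0],[0,0,0],[0,0,0],[0,0,0],[0,0,0]]' --claw '[1,1,1,1,1]'

```text
t: 10.4
eef_pos: [471.2, 106.1, 226.8]
tcp_rot: [3.142, -0.003, 3.14]
ft_force: [0.3, 0.8, -3.7]
opening: 0.578
grip_force: 30.0
```

Request:
arm_command --delta_pos '[[-0.09,0.11,0],[-0.18,0.22,0],[-0.27,0.34,0],[-0.33,0.44,0],[-0.362,0.52,0]]' --delta_rot '[[0,0,0],[0,0,0],[0,0,0],[0,0,0],[0,0,0]]' --claw '[1,1,1,1,1]'

```text
t: 10.82
eef_pos: [379.7, 236.4, 227.2]
tcp_rot: [-3.141, -0.002, -3.141]
ft_force: [0.2, 0.2, -4.5]
opening: 0.573
grip_force: 30.0
```

Request:
arm_command --delta_pos '[[0,0.08,0],[0,0.16,0],[0,0.24,0],[0,0.3,0],[0,0.318,0]]' --delta_rot '[[0,0,0],[0,0,0],[0,0,0],[0,0,0],[0,0,0]]' --claw '[1,1,1,1,1]'

```text
t: 11.23
eef_pos: [381.8, 316.0, 226.9]
tcp_rot: [-3.141, -0.002, -3.14]
ft_force: [-0.4, -0.5, -3.6]
opening: 0.572
grip_force: 30.0
```

Request:
arm_command --delta_pos '[[0,0,0],[0,0,-0.08],[0,0,-0.18],[0,0,-0.28],[0,0,-0.32]]' --delta_rot '[[0,0,0],[0,0,0],[0,0,0],[0,0,0],[0,0,0]]' --claw '[1,1,1,1,1]'

```text
t: 11.65
eef_pos: [381.4, 312.8, 145.3]
tcp_rot: [-3.139, -0.004, 3.141]
ft_force: [-12.7, 0.7, 40.2]
opening: 0.571
grip_force: 30.3
```

Request:
arm_command --delta_pos '[[0,0,0],[0,0,-0.004],[0,0,-0.008],[0,0,-0.012],[0,0,-0.014]]' --delta_rot '[[0,0,0],[0,0,0],[0,0,0],[0,0,0],[0,0,0]]' --claw '[1,1,1,1,1]'

```text
t: 12.07
eef_pos: [383.1, 314.4, 145.0]
tcp_rot: [3.141, 0.001, 3.141]
ft_force: [-0.5, 0.4, -4.7]
opening: 0.572
grip_force: 30.0
```

```bash
python3 - <<'E'
from h import *
s=state();print(s["t"],s["eef_pos"],s["joints"],s["ft_force"])
I=[]
for n in("scene","top"):
    im=read_camera(n)[:,:,::-1];I.append(im);cv2.imwrite(f"pics/{n}3.png",im)
a=cv2.resize(np.ascontiguousarray(I[0][40:220,160:320]),(400,450),interpolation=cv2.INTER_CUBIC)
b=cv2.resize(np.ascontiguousarray(I[1][210:370,110:250]),(394,450),interpolation=cv2.INTER_CUBIC)
cv2.imwrite("pics/m3.png",np.hstack([a,b]))
print(state()["eef_pos"])
E
```

```text
12.0667 [383.05526711 314.4131355  144.95104346] [ 5.53909460e-01  3.71987154e-01  1.92826713e+00  3.27312762e-05
  8.40681822e-01 -1.01654819e+00] [-0.45732496  0.37335498 -4.66802593]
[383.0227024  314.49921754 144.88453777]
```

View pics/m3.png

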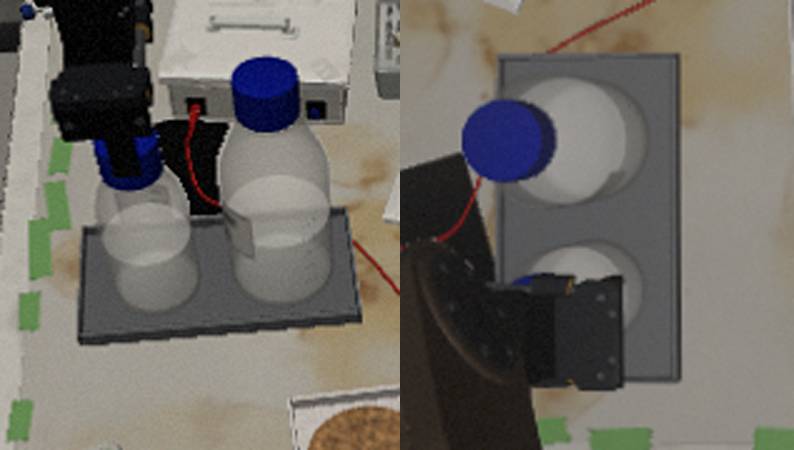

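The crop shows both bottles upright inside the grey tray with a gap between them, and the gripper still holds the medium one.

Request:
arm_command --delta_pos '[[0,0,-0.002],[0,0,-0.004],[0,0,-0.004],[0,0,-0.004],[0,0,-0.004]]' --delta_rot '[[0,0,0],[0,0,0],[0,0,0],[0,0,0],[0,0,0]]' --claw '[1,1,1,1,1]'

```text
t: 12.58
eef_pos: [383.2, 314.7, 144.6]
tcp_rot: [3.141, 0.001, 3.142]
ft_force: [-2.2, -0.9, 6.6]
opening: 0.575
grip_force: 30.0
```

```bash
python3 - <<'E'
from h import *
s=state();print(s["eef_pos"],s["joints"],s["tcp_rot"],s["moment"])
E
```

```text
[383.1672451  314.73291777 144.60414656] [ 5.54340750e-01  3.72604582e-01  1.92842533e+00  3.78756223e-05
  8.39249829e-01 -1.01643179e+00] [3.14087754e+00 1.10142682e-03 3.14154319e+00] [-0.33467938  0.51811523  0.02225688]
```

Request:
arm_command --delta_pos '[[0,0,0],[0,0,0],[0,0,0],[0,0,0],[0,0,0]]' --delta_rot '[[0,0,0],[0,0,0],[0,0,0],[0,0,0],[0,0,0]]' --claw '[0,0,0,0,0]'

```text
t: 13.0
eef_pos: [383.0, 314.6, 143.7]
tcp_rot: [3.141, 0.0, 3.141]
ft_force: [-0.7, 0.1, 0.4]
opening: 0.868
grip_force: 0.0
```

Request:
arm_command --delta_pos '[[0,0,0.05],[0,0,0.17],[0,0,0.3],[0,0,0.42],[0,0,0.46]]' --delta_rot '[[0,0,0],[0,0,0],[0,0,0],[0,0,0],[0,0,0]]' --claw '[0,0,0,0,0]'

```text
t: 13.42
eef_pos: [383.9, 315.2, 262.6]
tcp_rot: [3.139, 0.005, 3.141]
ft_force: [-0.1, -0.1, -0.1]
opening: 1.0
grip_force: 0.0
```

Request:
arm_command --delta_pos '[[0.1,-0.11,0],[0.2,-0.22,0],[0.3,-0.33,0],[0.4,-0.44,0],[0.5,-0.55,0]]' --delta_rot '[[0,0,0],[0,0,0],[0,0,0],[0,0,0],[0,0,0]]' --claw '[0,0,0,0,0]'

```text
t: 13.83
eef_pos: [508.8, 175.6, 258.3]
tcp_rot: [3.142, -0.0, -3.142]
ft_force: [1.2, 0.9, 0.3]
opening: 1.004
grip_force: 0.0
```

Request:
arm_command --delta_pos '[[0.1,-0.11,0],[0.2,-0.22,0],[0.3,-0.33,0],[0.4,-0.44,0],[0.4,-0.44,0]]' --delta_rot '[[0,0,0],[0,0,0],[0,0,0],[0,0,0],[0,0,0]]' --claw '[0,0,0,0,0]'

```text
t: 14.25
eef_pos: [611.2, 62.5, 257.1]
tcp_rot: [-3.141, -0.0, 3.138]
ft_force: [0.4, 0.6, 0.0]
opening: 1.0
grip_force: 0.0
```

Request:
arm_command --delta_pos '[[0,0,0],[0,0,0],[0,0,0],[0,0,0],[0,0,0]]' --delta_rot '[[0,0,0],[0,0,0],[0,0,0],[0,0,0],[0,0,0]]' --claw '[0,0,0,0,0]'

```text
t: 14.67
eef_pos: [607.5, 68.0, 258.9]
tcp_rot: [3.141, 0.0, -3.141]
ft_force: [0.6, -0.5, -0.4]
opening: 0.999
grip_force: 0.0
```

```bash
python3 - <<'E'
from h import *
s=state();print(s["t"],s["eef_pos"],s["tcp_rot"])
c=calibration("wrist");im=read_camera("wrist");cv2.imwrite("pics/w2.png",im[:,:,::-1]);np.savez("w2.npz",**c)
print(blobs(blue(im)))
for p in((640.5,37.3,117),(640.5,37.3,10),(475,-301,64)):print(proj(c,p))
im=read_camera("scene");cv2.imwrite("pics/scene4.png",im[:,:,::-1])
E
```

```text
14.6667 [607.53833493  67.95274852 258.93930307] [ 3.14144238e+00  3.34965704e-04 -3.14054951e+00]
[(array([283. , 263.4]), [262, 243, 43, 42, 1448])]
[[283.0725692 265.3190561]]
[[289.9351682  239.55307499]]
[[-58.36135596  89.64418587]]
```

View pics/w2.png

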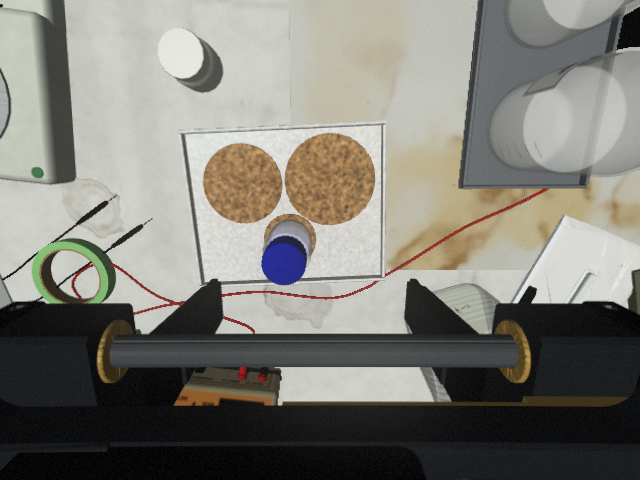

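The wrist view shows the bare mats at about (242,183) and (330,178), the small mat under the small bottle at (289,237), the small cap at (283,263) and the jar lid at (182,53).

```bash
python3 - <<'E'
from h import *
w=dict(np.load("w2.npz"));im=cv2.imread("pics/w2.png");h=cv2.cvtColor(im,cv2.COLOR_BGR2HSV)
m=cv2.inRange(h,(5,85,60),(22,255,255));m[:125]=0;m[285:]=0;m[:,:190]=0;m[:,380:]=0
m=cv2.morphologyEx(m,cv2.MORPH_CLOSE,np.ones((7,7)));m=cv2.morphologyEx(m,cv2.MORPH_OPEN,np.ones((5,5)))
for k in cv2.findContours(m,cv2.RETR_EXTERNAL,cv2.CHAIN_APPROX_NONE)[0]:
    if cv2.contourArea(k)<300: continue
    q=back(w,k[:,0].astype(float),7)
    f=least_squares(lambda p:np.hypot(q[:,0]-p[0],q[:,1]-p[1])-p[2],[*q[:,:2].mean(0),50],loss="soft_l1")
    print(cv2.boundingRect(k),f.x.round(1),np.sqrt(2*f.cost/len(q)).round(2),"bbox",q.min(0).round(1),q.max(0).round(1))
ct=calibration("top");it=cv2.imread("pics/top0.png")[:,:,::-1];b=blob_at(blue(it),(299,196))[0]
cs=calibration("scene");i4=cv2.imread("pics/scene4.png")[:,:,::-1];b4=blob_at(blue(i4),(348,208))
print(b4)
for o in([(w,np.array([283,263.4])),(ct,b)],[(w,np.array([283,263.4])),(cs,b4[0])]): print(fitcyl(o,34,23,[640,37,117]))
print("jar",back(w,[(181.5,53)],70))
# disc of jar
g=cv2.cvtColor(im,cv2.COLOR_BGR2GRAY);E=cv2.inRange(g[10:100,140:220],225,255);print(blobs(E,200),g[53,182],g[53,130])
E
```

```text
(204, 133, 171, 100) [565.6  50.8  75.5] 6.24 bbox [510.9 -67.9   7. ] [631.3 141.8   7. ]
(array([347.5801217 , 210.67342799]), np.int32(493))
(array([640.33858436,  36.90060015, 124.62539523]), array([0.01280107, 0.00890729, 0.02725356, 0.01848997]))
(array([641.22382278,  36.42401729, 120.1362641 ]), array([-0.07199112, -0.50732989,  0.90543589, -0.35548697]))
jar [[441.54563897 -59.69118533  70.        ]]
[(array([39.8, 42.8]), [18, 19, 44, 49, 1673])] 229 199
```

Request:
arm_command --delta_pos '[[0.06,-0.06,0],[0.12,-0.12,-0.05],[0.132,-0.124,-0.15],[0.132,-0.124,-0.28],[0.132,-0.124,-0.4]]' --delta_rot '[[0,0,0],[0,0,0],[0,0,0],[0,0,0],[0,0,0]]' --claw '[0,0,0,0,0]'

```text
t: 15.18
eef_pos: [641.1, 36.0, 157.7]
tcp_rot: [3.142, 0.001, 3.141]
ft_force: [0.8, 0.9, -0.8]
opening: 0.999
grip_force: 0.0
```

Request:
arm_command --delta_pos '[[0,0,0],[0,0,0],[0,0,0],[0,0,0],[0,0,0]]' --delta_rot '[[0,0,0],[0,0,0],[0,0,0],[0,0,0],[0,0,0]]' --claw '[0,0,0,0,0]'

```text
t: 15.6
eef_pos: [641.6, 36.2, 160.6]
tcp_rot: [-3.142, 0.003, 3.142]
ft_force: [-0.5, 0.1, 0.7]
opening: 1.001
grip_force: 0.0
```

```bash
python3 - <<'E'
from h import *
w=dict(np.load("w2.npz"));im=cv2.imread("pics/w2.png");h=cv2.cvtColor(im,cv2.COLOR_BGR2HSV)
m=cv2.inRange(h,(5,85,60),(22,255,255));m[:125]=0;m[285:]=0;m[:,:190]=0;m[:,380:]=0
m=cv2.medianBlur(m,5)
q=np.vstack([back(w,k[:,0].astype(float),7) for k in cv2.findContours(m,cv2.RETR_EXTERNAL,cv2.CHAIN_APPROX_NONE)[0] if cv2.contourArea(k)>150])
for n,x,y,r in(("L",567,88.7,56),("M",569.5,-20,49),("S",640.6,37,34)):
    for t in range(6):
        d=np.hypot(q[:,0]-x,q[:,1]-y)-r;s=q[abs(d)<(8,6,5,4,3,3)[t]]
        f=least_squares(lambda p:np.hypot(s[:,0]-p[0],s[:,1]-p[1])-r,[x,y]);x,y=f.x
    print(n,f.x.round(1),len(s),f.fun.std().round(2),np.median(f.fun).round(2))
E
```

```text
L [566.1  86.8] 254 0.59 -1.31
M [570.9 -20.4] 220 0.34 -1.46
S [646.1  34.8] 79 1.84 -0.56
```

Request:
arm_command --delta_pos '[[0,0,-0.1],[0,0,-0.2],[0,0,-0.28],[0,0,-0.312],[0,0,-0.312]]' --delta_rot '[[0,0,0],[0,0,0],[0,0,0],[0,0,0],[0,0,0]]' --claw '[0,0,0,0,0]'

```text
t: 16.02
eef_pos: [640.5, 36.1, 79.8]
tcp_rot: [3.141, -0.002, 3.141]
ft_force: [0.1, -0.5, -1.0]
opening: 0.999
grip_force: 0.0
```

Request:
arm_command --delta_pos '[[0,0,0],[0,0,0],[0,0,0],[0,0,0],[0,0,0]]' --delta_rot '[[0,0,0],[0,0,0],[0,0,0],[0,0,0],[0,0,0]]' --claw '[1,1,1,1,1]'

```text
t: 16.43
eef_pos: [641.3, 36.1, 81.4]
tcp_rot: [3.142, 0.001, 3.141]
ft_force: [0.5, 0.1, 1.1]
opening: 0.708
grip_force: 0.0
```

Request:
arm_command --delta_pos '[[0,0,0],[0,0,0],[0,0,0],[0,0,0],[0,0,0]]' --delta_rot '[[0,0,0],[0,0,0],[0,0,0],[0,0,0],[0,0,0]]' --claw '[1,1,1,1,1]'

```text
t: 16.85
eef_pos: [641.0, 36.1, 80.7]
tcp_rot: [3.141, 0.0, 3.141]
ft_force: [0.3, 1.5, 0.9]
opening: 0.456
grip_force: 30.0
```

Request:
arm_command --delta_pos '[[0,0,0],[0,0,0],[0,0,0],[0,0,0],[0,0,0]]' --delta_rot '[[0,0,0],[0,0,0],[0,0,0],[0,0,0],[0,0,0]]' --claw '[1,1,1,1,1]'

```text
t: 17.27
eef_pos: [641.0, 36.1, 80.7]
tcp_rot: [3.142, 0.0, 3.141]
ft_force: [-0.8, 0.7, 1.5]
opening: 0.456
grip_force: 30.0
```

Request:
arm_command --delta_pos '[[0,0,0.04],[0,0,0.14],[0,0,0.28],[0,0,0.42],[0,0,0.48]]' --delta_rot '[[0,0,0],[0,0,0],[0,0,0],[0,0,0],[0,0,0]]' --claw '[1,1,1,1,1]'

```text
t: 17.68
eef_pos: [642.0, 36.0, 205.8]
tcp_rot: [-3.141, 0.005, 3.141]
ft_force: [0.4, -0.0, -1.3]
opening: 0.458
grip_force: 29.9
```

Request:
arm_command --delta_pos '[[-0.02,-0.04,0],[-0.06,-0.12,0],[-0.11,-0.24,0],[-0.16,-0.36,0],[-0.21,-0.48,0]]' --delta_rot '[[0,0,0],[0,0,0],[0,0,0],[0,0,0],[0,0,0]]' --claw '[1,1,1,1,1]'

```text
t: 18.1
eef_pos: [586.6, -85.3, 199.3]
tcp_rot: [3.141, -0.002, -3.141]
ft_force: [-1.1, -0.2, -1.4]
opening: 0.457
grip_force: 29.9
```

Request:
arm_command --delta_pos '[[-0.05,-0.12,0],[-0.1,-0.24,0],[-0.15,-0.36,0],[-0.18,-0.44,0],[-0.2,-0.46,0]]' --delta_rot '[[0,0,0],[0,0,0],[0,0,0],[0,0,0],[0,0,0]]' --claw '[1,1,1,1,1]'

```text
t: 18.52
eef_pos: [536.4, -202.0, 199.3]
tcp_rot: [3.141, -0.002, 3.139]
ft_force: [0.0, -0.4, -1.5]
opening: 0.459
grip_force: 29.9
```

Request:
arm_command --delta_pos '[[0,0,0],[0,0,0],[0,0,0],[0,0,0],[0,0,0]]' --delta_rot '[[0,0,0],[0,0,0],[0,0,0],[0,0,0],[0,0,0]]' --claw '[1,1,1,1,1]'

```text
t: 18.93
eef_pos: [538.8, -198.0, 200.6]
tcp_rot: [3.141, -0.0, -3.14]
ft_force: [0.4, 0.8, -1.8]
opening: 0.458
grip_force: 29.9
```

```bash
python3 - <<'E'
from h import *
s=state();print(s["t"],s["eef_pos"],s["tcp_rot"],s["opening"])
c=calibration("wrist");im=read_camera("wrist");cv2.imwrite("pics/w3.png",im[:,:,::-1]);np.savez("w3.npz",**c)
for p in((475,-301,64),(641,36.5,7)):print(proj(c,p))
E
```

```text
18.9333 [ 538.80431728 -197.99430031  200.56122984] [ 3.14138987e+00 -7.95211496e-05 -3.14039303e+00] 0.45831334868684365
[[199.54892136 164.45087544]]
[[513.84764315 308.37369751]]
```

View pics/w3.png

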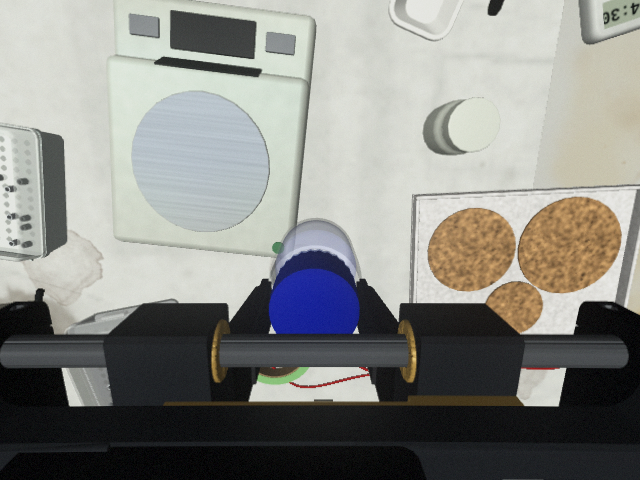

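The wrist view shows the pan centred at about (201,161), the small mat at (514,308), the jar lid at (474,125), and the small bottle held upright.

```bash
python3 - <<'E'
from h import *
w=dict(np.load("w3.npz"));im=cv2.imread("pics/w3.png");hsv=cv2.cvtColor(im,cv2.COLOR_BGR2HSV)
e=cv2.Canny(cv2.GaussianBlur(im,(5,5),0),25,60)
def fit(z,x,y,r,box):
    v,u=np.nonzero(e);k=(u>box[0])&(u<box[2])&(v>box[1])&(v<box[3]);q=back(w,np.c_[u,v][k],z)
    for t in(8,6,4,3,2.5,2.5):
        d=np.hypot(q[:,0]-x,q[:,1]-y)-r;s=q[abs(d)<t]
        f=least_squares(lambda p:np.hypot(s[:,0]-p[0],s[:,1]-p[1])-p[2],[x,y,r],loss="soft_l1");x,y,r=f.x
    return f.x.round(1),len(s),f.fun.std().round(2)
for z in(58,64):print("pan",z,fit(z,475,-301,62,(110,70,300,245)))
print("S",fit(7,641,36.5,34,(470,270,560,345)))
print("L",fit(7,566.5,88,56,(500,185,640,300)),"M",fit(7,570,-20,49,(415,195,520,300)))
print("jar",fit(70,442,-60,25,(420,85,510,165)))
E
```

```text
pan 58 (array([ 475.5, -302.1,   62.6]), 673, np.float64(1.02))
pan 64 (array([ 475.3, -300.3,   61.5]), 675, np.float64(1.0))
S (array([641. ,  34.8,  34.2]), 159, np.float64(0.79))
L (array([565.7,  85.6,  56. ]), 386, np.float64(0.69)) M (array([570.6, -21.9,  48.9]), 317, np.float64(0.47))
jar (array([442.6, -65.7,  23.3]), 183, np.float64(1.03))
```

Request:
arm_command --delta_pos '[[-0.05,-0.08,0],[-0.12,-0.2,0],[-0.19,-0.31,0],[-0.24,-0.385,0],[-0.252,-0.404,0]]' --delta_rot '[[0,0,0],[0,0,0],[0,0,0],[0,0,0],[0,0,0]]' --claw '[1,1,1,1,1]'

```text
t: 19.4
eef_pos: [474.2, -301.9, 200.6]
tcp_rot: [-3.141, -0.0, 3.14]
ft_force: [0.1, -0.3, -0.9]
opening: 0.457
grip_force: 29.9
```

Request:
arm_command --delta_pos '[[0,0,-0.05],[0,0,-0.12],[0,0,-0.19],[0,0,-0.225],[0,0,-0.232]]' --delta_rot '[[0,0,0],[0,0,0],[0,0,0],[0,0,0],[0,0,0]]' --claw '[1,1,1,1,1]'

```text
t: 19.82
eef_pos: [475.4, -298.9, 141.2]
tcp_rot: [3.14, -0.002, -3.141]
ft_force: [0.4, 0.8, -1.3]
opening: 0.457
grip_force: 29.9
```

Request:
arm_command --delta_pos '[[0,0,0],[0,0,-0.004],[0,0,-0.008],[0,0,-0.012],[0,0,-0.015]]' --delta_rot '[[0,0,0],[0,0,0],[0,0,0],[0,0,0],[0,0,0]]' --claw '[1,1,1,1,1]'

```text
t: 20.23
eef_pos: [475.7, -300.0, 139.3]
tcp_rot: [-3.141, 0.001, 3.141]
ft_force: [0.6, 0.2, -1.3]
opening: 0.455
grip_force: 29.9
```

Request:
arm_command --delta_pos '[[0,0,-0.002],[0,0,-0.004],[0,0,-0.006],[0,0,-0.006],[0,0,-0.006]]' --delta_rot '[[0,0,0],[0,0,0],[0,0,0],[0,0,0],[0,0,0]]' --claw '[1,1,1,1,1]'

```text
t: 20.65
eef_pos: [475.6, -300.0, 137.7]
tcp_rot: [-3.141, 0.0, 3.141]
ft_force: [0.4, 1.3, 1.1]
opening: 0.46
grip_force: 30.0
```

Request:
arm_command --delta_pos '[[0,0,-0.002],[0,0,-0.004],[0,0,-0.004],[0,0,-0.004],[0,0,-0.004]]' --delta_rot '[[0,0,0],[0,0,0],[0,0,0],[0,0,0],[0,0,0]]' --claw '[1,1,1,1,1]'

```text
t: 21.07
eef_pos: [475.9, -300.0, 137.5]
tcp_rot: [-3.141, 0.002, 3.141]
ft_force: [-0.7, 2.0, 11.7]
opening: 0.457
grip_force: 30.1
```

Request:
arm_command --delta_pos '[[0,0,0.004],[0,0,0.004],[0,0,0.004],[0,0,0.004],[0,0,0.004]]' --delta_rot '[[0,0,0],[0,0,0],[0,0,0],[0,0,0],[0,0,0]]' --claw '[1,0,0,0,0]'

```text
t: 21.48
eef_pos: [475.4, -300.0, 137.2]
tcp_rot: [3.141, -0.0, 3.141]
ft_force: [0.4, -0.9, -0.1]
opening: 0.679
grip_force: 0.0
```

Request:
arm_command --delta_pos '[[0,0,0],[0,0,0.05],[0,0,0.16],[0,0,0.3],[0,0,0.36]]' --delta_rot '[[0,0,0],[0,0,0],[0,0,0],[0,0,0],[0,0,0]]' --claw '[0,0,0,0,0]'

```text
t: 21.9
eef_pos: [476.2, -300.5, 231.0]
tcp_rot: [-3.139, 0.003, 3.141]
ft_force: [0.5, -1.1, 0.4]
opening: 0.985
grip_force: 0.0
```

Request:
arm_command --delta_pos '[[-0.01,0.1,0],[-0.03,0.22,0],[-0.05,0.34,0],[-0.06,0.46,0],[-0.07,0.58,0]]' --delta_rot '[[0,0,0],[0,0,0],[0,0,0],[0,0,0],[0,0,0]]' --claw '[0,0,0,0,0]'

```text
t: 22.32
eef_pos: [457.5, -153.7, 227.4]
tcp_rot: [3.142, 0.0, 3.141]
ft_force: [0.6, 0.3, 0.3]
opening: 0.997
grip_force: 0.0
```

Request:
arm_command --delta_pos '[[-0.02,0.12,-0.05],[-0.04,0.24,-0.15],[-0.064,0.34,-0.25],[-0.064,0.376,-0.36],[-0.064,0.376,-0.4]]' --delta_rot '[[0,0,0],[0,0,0],[0,0,0],[0,0,0],[0,0,0]]' --claw '[0,0,0,0,0]'

```text
t: 22.73
eef_pos: [440.3, -58.7, 125.0]
tcp_rot: [3.14, -0.003, -3.14]
ft_force: [0.8, -0.3, 0.3]
opening: 1.0
grip_force: 0.0
```

Request:
arm_command --delta_pos '[[0,0,0],[0,0,0],[0,0,0],[0,0,0],[0,0,0]]' --delta_rot '[[0,0,0],[0,0,0],[0,0,0],[0,0,0],[0,0,0]]' --claw '[0,0,0,0,0]'

```text
t: 23.15
eef_pos: [442.4, -61.4, 128.2]
tcp_rot: [-3.141, 0.002, 3.141]
ft_force: [0.0, 0.2, 0.6]
opening: 1.001
grip_force: 0.0
```

```bash
python3 - <<'E'
from h import *
s=state();print(s["t"],s["eef_pos"])
c=calibration("wrist");im=read_camera("wrist");np.savez("w4.npz",**c)
s2=read_camera("scene")
print(proj(c,(442,-60.5,70)),proj(calibration("scene"),(475.5,-300,174)))
cv2.imwrite("pics/w4.png",np.hstack([cv2.resize(im,(400,300)),cv2.resize(np.ascontiguousarray(s2[290:470,180:340]),(400,300))])[:,:,::-1])
E
```

```text
23.15 [442.39041799 -61.38866063 128.19133416]
[[315.85577879 257.06163095]] [[271.00128236 381.50185498]]
```

View pics/w4.png

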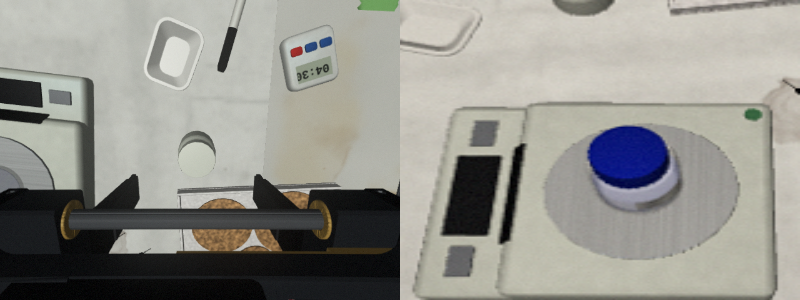

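The wrist half shows the jar lid at about (315,254) in full pixels, midway between the open fingers. The scene half shows the small bottle upright in the middle of the pan.

Request:
arm_command --delta_pos '[[-0.004,0,-0.1],[-0.004,0,-0.2],[-0.004,0,-0.3],[-0.004,0,-0.38],[-0.004,0,-0.406]]' --delta_rot '[[0,0,0],[0,0,0],[0,0,0],[0,0,0],[0,0,0]]' --claw '[0,0,0,0,0]'

```text
t: 23.67
eef_pos: [440.2, -60.9, 24.0]
tcp_rot: [3.141, -0.003, 3.141]
ft_force: [-0.7, 0.5, 0.6]
opening: 1.003
grip_force: 0.0
```

Request:
arm_command --delta_pos '[[0,0,0],[0,0,0],[0,0,0],[0,0,0],[0,0,0]]' --delta_rot '[[0,0,0],[0,0,0],[0,0,0],[0,0,0],[0,0,0]]' --claw '[1,1,1,1,1]'

```text
t: 24.08
eef_pos: [441.5, -61.1, 26.8]
tcp_rot: [-3.141, 0.002, 3.141]
ft_force: [-0.6, -0.1, -0.5]
opening: 0.706
grip_force: 0.0
```

Request:
arm_command --delta_pos '[[0,0,0],[0,0,0],[0,0,0],[0,0,0],[0,0,0]]' --delta_rot '[[0,0,0],[0,0,0],[0,0,0],[0,0,0],[0,0,0]]' --claw '[1,1,1,1,1]'

```text
t: 24.5
eef_pos: [441.1, -60.9, 26.1]
tcp_rot: [3.142, 0.0, 3.141]
ft_force: [0.6, 0.6, 3.1]
opening: 0.462
grip_force: 30.0
```

Request:
arm_command --delta_pos '[[0,0,0],[0,0,0.05],[0,0,0.15],[0,0,0.28],[0,0,0.32]]' --delta_rot '[[0,0,0],[0,0,0],[0,0,0],[0,0,0],[0,0,0]]' --claw '[1,1,1,1,1]'

```text
t: 24.92
eef_pos: [441.8, -61.1, 108.8]
tcp_rot: [-3.141, 0.003, 3.142]
ft_force: [0.6, -0.6, -1.8]
opening: 0.469
grip_force: 30.0
```

Request:
arm_command --delta_pos '[[0,0,0],[0,0,0],[0,0,0],[0,0,0],[0,0,0]]' --delta_rot '[[0,0,0],[0,0,0],[0,0,0],[0,0,0],[0,0,0]]' --claw '[1,1,1,1,1]'

```text
t: 25.33
eef_pos: [440.5, -60.8, 104.9]
tcp_rot: [3.141, -0.002, 3.141]
ft_force: [0.2, -0.7, -0.7]
opening: 0.469
grip_force: 30.0
```

```bash
python3 - <<'E'
from h import *
s=state();print(s["t"],s["eef_pos"],s["opening"])
c=calibration("wrist");im=read_camera("wrist");np.savez("w5.npz",**c)
e=s["eef_pos"];print(proj(c,(e[0],e[1],e[2]-26+70)),proj(c,(e[0],e[1],e[2]-26+70))-proj(c,(e[0]+5,e[1],e[2]+44)))
cv2.imwrite("pics/w5.png",cv2.resize(np.ascontiguousarray(im[180:360,200:440,::-1]),(720,540),interpolation=cv2.INTER_CUBIC))
E
```

```text
25.3333 [440.52640443 -60.81614206 104.90623394] 0.4693007315771211
[[315.61800762 322.0785858 ]] [[ 0.01380899 -9.9916596 ]]
```

View pics/w5.png

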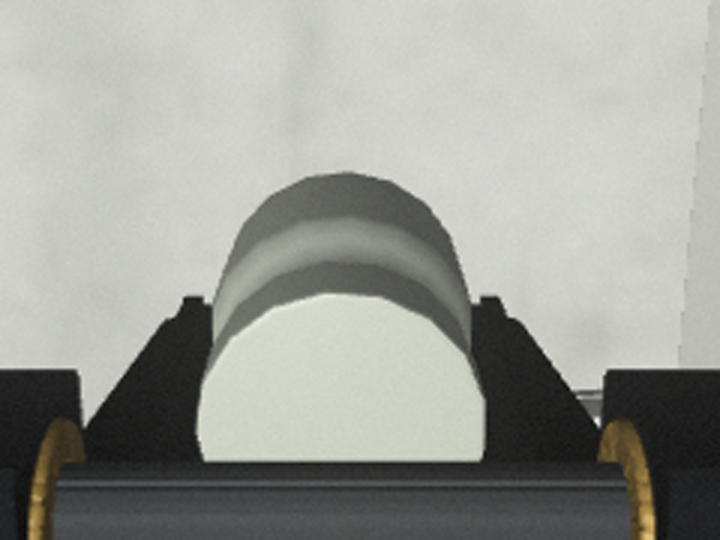

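The crop shows the jar held upright between the fingers, its lid centre near the finger line to about 1 mm.

Request:
arm_command --delta_pos '[[0.04,0.02,0],[0.12,0.06,0],[0.22,0.11,0],[0.32,0.16,0],[0.42,0.2,0]]' --delta_rot '[[0,0,0],[0,0,0],[0,0,0],[0,0,0],[0,0,0]]' --claw '[1,1,1,1,1]'

```text
t: 25.8
eef_pos: [547.6, -9.6, 105.6]
tcp_rot: [3.141, -0.0, 3.141]
ft_force: [0.3, -0.3, -0.4]
opening: 0.466
grip_force: 30.0
```

Request:
arm_command --delta_pos '[[0.1,0.05,0],[0.2,0.1,0],[0.3,0.15,0],[0.36,0.18,0],[0.376,0.188,0]]' --delta_rot '[[0,0,0],[0,0,0],[0,0,0],[0,0,0],[0,0,0]]' --claw '[1,1,1,1,1]'

```text
t: 26.22
eef_pos: [642.3, 37.8, 105.0]
tcp_rot: [3.141, 0.0, -3.141]
ft_force: [0.1, 0.0, -1.2]
opening: 0.469
grip_force: 30.0
```

Request:
arm_command --delta_pos '[[0,0,-0.03],[0,0,-0.11],[0,0,-0.2],[0,0,-0.26],[0,0,-0.272]]' --delta_rot '[[0,0,0],[0,0,0],[0,0,0],[0,0,0],[0,0,0]]' --claw '[1,1,1,1,1]'

```text
t: 26.63
eef_pos: [637.5, 35.7, 34.8]
tcp_rot: [3.141, -0.005, 3.141]
ft_force: [0.0, -1.0, -0.9]
opening: 0.465
grip_force: 30.0
```

Request:
arm_command --delta_pos '[[0,0,0],[0,0,-0.004],[0,0,-0.008],[0,0,-0.012],[0,0,-0.016]]' --delta_rot '[[0,0,0],[0,0,0],[0,0,0],[0,0,0],[0,0,0]]' --claw '[1,1,1,1,1]'

```text
t: 27.05
eef_pos: [640.3, 36.0, 34.6]
tcp_rot: [3.142, 0.001, 3.141]
ft_force: [-0.0, 0.8, -1.4]
opening: 0.466
grip_force: 30.0
```

Request:
arm_command --delta_pos '[[0,0,0],[0,0,-0.003],[0,0,-0.006],[0,0,-0.006],[0,0,-0.006]]' --delta_rot '[[0,0,0],[0,0,0],[0,0,0],[0,0,0],[0,0,0]]' --claw '[1,1,1,1,1]'

```text
t: 27.47
eef_pos: [640.3, 36.1, 33.1]
tcp_rot: [3.142, 0.001, 3.141]
ft_force: [-1.1, 0.1, 5.6]
opening: 0.47
grip_force: 30.0
```

Request:
arm_command --delta_pos '[[0,0,0.002],[0,0,0.002],[0,0,0.002],[0,0,0.002],[0,0,0.002]]' --delta_rot '[[0,0,0],[0,0,0],[0,0,0],[0,0,0],[0,0,0]]' --claw '[1,0,0,0,0]'

```text
t: 27.88
eef_pos: [639.9, 36.1, 32.8]
tcp_rot: [3.141, -0.0, 3.141]
ft_force: [-0.8, -1.5, -0.4]
opening: 0.689
grip_force: 0.0
```

Request:
arm_command --delta_pos '[[0,0,0],[0,0,0.06],[0,0,0.2],[0,0,0.35],[0,0,0.5]]' --delta_rot '[[0,0,0],[0,0,0],[0,0,0],[0,0,0],[0,0,0]]' --claw '[0,0,0,0,0]'

```text
t: 28.3
eef_pos: [639.5, 36.1, 159.0]
tcp_rot: [3.141, -0.001, 3.141]
ft_force: [0.8, 0.2, 0.2]
opening: 0.994
grip_force: 0.0
```

Request:
arm_command --delta_pos '[[-0.05,0.05,0.09],[-0.11,0.11,0.18],[-0.17,0.17,0.27],[-0.24,0.24,0.36],[-0.3,0.3,0.42]]' --delta_rot '[[0,0,0],[0,0,0],[0,0,0],[0,0,0],[0,0,0]]' --claw '[0,0,0,0,0]'

```text
t: 28.72
eef_pos: [564.2, 111.9, 265.1]
tcp_rot: [3.141, 0.002, 3.141]
ft_force: [-0.6, 0.2, -0.4]
opening: 1.0
grip_force: 0.0
```

Request:
arm_command --delta_pos '[[-0.08,0.09,0],[-0.16,0.18,0],[-0.24,0.27,0],[-0.32,0.36,0],[-0.4,0.45,0]]' --delta_rot '[[0,0,0],[0,0,0],[0,0,0],[0,0,0],[0,0,0]]' --claw '[0,0,0,0,0]'

```text
t: 29.13
eef_pos: [463.8, 224.4, 263.0]
tcp_rot: [3.141, 0.0, 3.141]
ft_force: [0.7, -0.4, -0.1]
opening: 0.999
grip_force: 0.0
```

Request:
arm_command --delta_pos '[[-0.08,0.09,0],[-0.16,0.18,0],[-0.24,0.27,0],[-0.328,0.364,0],[-0.328,0.364,0]]' --delta_rot '[[0,0,0],[0,0,0],[0,0,0],[0,0,0],[0,0,0]]' --claw '[0,0,0,0,0]'

```text
t: 29.55
eef_pos: [379.9, 317.2, 263.2]
tcp_rot: [3.141, -0.0, -3.139]
ft_force: [0.4, 0.0, -0.0]
opening: 1.001
grip_force: 0.0
```

Request:
arm_command --delta_pos '[[0,0,0],[0,0,0],[0,0,0],[0,0,0],[0,0,0]]' --delta_rot '[[0,0,0],[0,0,0],[0,0,0],[0,0,0],[0,0,0]]' --claw '[0,0,0,0,0]'

```text
t: 29.97
eef_pos: [383.6, 314.0, 262.8]
tcp_rot: [-3.142, -0.0, 3.14]
ft_force: [0.3, 0.0, 0.4]
opening: 1.001
grip_force: 0.0
```

```bash
python3 - <<'E'
from h import *
s=state();print(s["t"],s["eef_pos"],s["tcp_rot"])
im=read_camera("scene")[:,:,::-1];t=read_camera("top")[:,:,::-1]
cv2.imwrite("pics/s6.png",np.hstack([cv2.resize(np.ascontiguousarray(im[180:300,270:390]),(400,400),interpolation=cv2.INTER_CUBIC),cv2.resize(np.ascontiguousarray(t[165:275,240:360]),(400,400),interpolation=cv2.INTER_CUBIC)]))
E
```

```text
29.9667 [383.56457573 313.97121022 262.83492138] [-3.14157282e+00 -4.63775297e-05  3.14006413e+00]
```

View pics/s6.png

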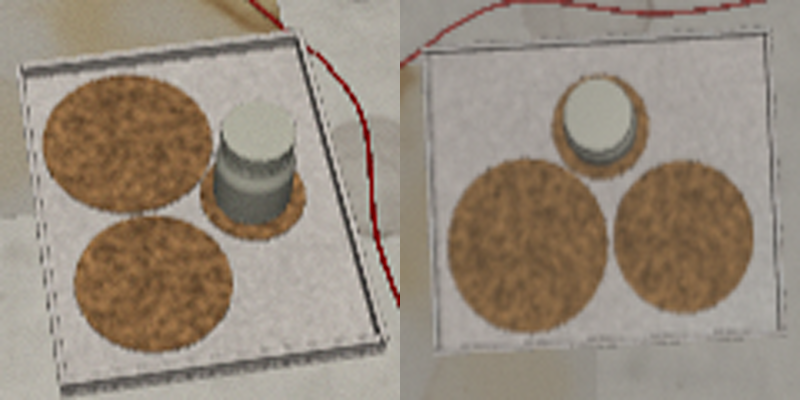

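The crops show the jar upright, centred on the small mat in both views, with the large and medium mats bare.

Request:
arm_command --delta_pos '[[0,0.001,-0.1],[0,0.001,-0.22],[0,0.001,-0.34],[0,0.001,-0.44],[0,0.001,-0.472]]' --delta_rot '[[0,0,0],[0,0,0],[0,0,0],[0,0,0],[0,0,0]]' --claw '[0,0,0,0,0]'

```text
t: 30.48
eef_pos: [382.0, 313.8, 142.0]
tcp_rot: [-3.139, -0.004, 3.141]
ft_force: [1.0, -0.0, 0.2]
opening: 0.999
grip_force: 0.0
```

Request:
arm_command --delta_pos '[[0,0,0],[0,0,0],[0,0,0],[0,0,0],[0,0,0]]' --delta_rot '[[0,0,0],[0,0,0],[0,0,0],[0,0,0],[0,0,0]]' --claw '[0,0,0,1,1]'

```text
t: 30.9
eef_pos: [383.4, 315.1, 146.0]
tcp_rot: [3.14, 0.002, 3.141]
ft_force: [0.6, 1.0, -0.5]
opening: 0.912
grip_force: 0.0
```

Request:
arm_command --delta_pos '[[0,0,0],[0,0,0],[0,0,0],[0,0,0],[0,0,0]]' --delta_rot '[[0,0,0],[0,0,0],[0,0,0],[0,0,0],[0,0,0]]' --claw '[1,1,1,1,1]'

```text
t: 31.32
eef_pos: [383.0, 314.8, 144.9]
tcp_rot: [3.142, 0.0, 3.141]
ft_force: [0.3, -0.2, 1.3]
opening: 0.576
grip_force: 30.0
```

Request:
arm_command --delta_pos '[[0,0,0],[0,0,0],[0,0,0],[0,0,0],[0,0,0]]' --delta_rot '[[0,0,0],[0,0,0],[0,0,0],[0,0,0],[0,0,0]]' --claw '[1,1,1,1,1]'

```text
t: 31.73
eef_pos: [383.0, 314.8, 144.9]
tcp_rot: [3.142, 0.0, 3.141]
ft_force: [-0.1, -0.5, 1.4]
opening: 0.576
grip_force: 30.0
```

```bash
python3 - <<'E'
from h import *
s=state();print(s["t"],s["eef_pos"],s["opening"],s["grip_force"])
E
```

```text
31.7333 [382.99044509 314.78308932 144.93660154] 0.5764957234310384 29.998468745034188
```

Request:
arm_command --delta_pos '[[0,0,0.03],[0,0,0.1],[0,0,0.2],[0,0,0.28],[0,0,0.32]]' --delta_rot '[[0,0,0],[0,0,0],[0,0,0],[0,0,0],[0,0,0]]' --claw '[1,1,1,1,1]'

```text
t: 32.15
eef_pos: [383.3, 315.1, 227.2]
tcp_rot: [3.14, 0.002, 3.142]
ft_force: [0.5, 0.3, -4.4]
opening: 0.572
grip_force: 30.0
```

Request:
arm_command --delta_pos '[[0,-0.03,0],[0,-0.08,0],[0,-0.15,0],[0,-0.23,0],[0,-0.32,0]]' --delta_rot '[[0,0,0],[0,0,0],[0,0,0],[0,0,0],[0,0,0]]' --claw '[1,1,1,1,1]'

```text
t: 32.57
eef_pos: [381.9, 233.0, 223.3]
tcp_rot: [-3.14, -0.003, -3.141]
ft_force: [0.1, -0.2, -3.6]
opening: 0.574
grip_force: 30.0
```

Request:
arm_command --delta_pos '[[0.05,-0.1,0],[0.12,-0.2,0],[0.2,-0.31,0],[0.28,-0.42,0],[0.36,-0.52,0]]' --delta_rot '[[0,0,0],[0,0,0],[0,0,0],[0,0,0],[0,0,0]]' --claw '[1,1,1,1,1]'

```text
t: 32.98
eef_pos: [472.5, 102.1, 223.5]
tcp_rot: [-3.141, -0.003, 3.141]
ft_force: [0.5, 0.7, -3.7]
opening: 0.576
grip_force: 30.0
```

Request:
arm_command --delta_pos '[[0.08,-0.1,0],[0.17,-0.21,0],[0.26,-0.33,0],[0.34,-0.44,0],[0.387,-0.499,0]]' --delta_rot '[[0,0,0],[0,0,0],[0,0,0],[0,0,0],[0,0,0]]' --claw '[1,1,1,1,1]'

```text
t: 33.4
eef_pos: [570.1, -23.9, 222.8]
tcp_rot: [-3.141, -0.002, 3.139]
ft_force: [1.2, 0.0, -3.7]
opening: 0.573
grip_force: 30.0
```

Request:
arm_command --delta_pos '[[0,0,0],[0,0,0],[0,0,0],[0,0,0],[0,0,0]]' --delta_rot '[[0,0,0],[0,0,0],[0,0,0],[0,0,0],[0,0,0]]' --claw '[1,1,1,1,1]'

```text
t: 33.82
eef_pos: [569.0, -19.3, 224.8]
tcp_rot: [3.141, -0.0, -3.141]
ft_force: [-0.0, 0.2, -3.6]
opening: 0.574
grip_force: 30.0
```

Request:
arm_command --delta_pos '[[0,0,0],[0,0,0],[0,0,0],[0,0,0],[0,0,0]]' --delta_rot '[[0,0,0],[0,0,0],[0,0,0],[0,0,0],[0,0,0]]' --claw '[1,1,1,1,1]'

```text
t: 34.23
eef_pos: [569.7, -19.8, 225.0]
tcp_rot: [3.142, 0.0, 3.142]
ft_force: [-0.6, -0.7, -3.7]
opening: 0.572
grip_force: 30.0
```

Request:
arm_command --delta_pos '[[0,0,-0.04],[0,0,-0.12],[0,0,-0.2],[0,0,-0.26],[0,0,-0.284]]' --delta_rot '[[0,0,0],[0,0,0],[0,0,0],[0,0,0],[0,0,0]]' --claw '[1,1,1,1,1]'

```text
t: 34.65
eef_pos: [568.6, -19.8, 151.2]
tcp_rot: [3.141, -0.003, 3.141]
ft_force: [-0.1, 0.3, -4.7]
opening: 0.572
grip_force: 30.0
```

Request:
arm_command --delta_pos '[[0,0,0],[0,0,-0.004],[0,0,-0.009],[0,0,-0.014],[0,0,-0.019]]' --delta_rot '[[0,0,0],[0,0,0],[0,0,0],[0,0,0],[0,0,0]]' --claw '[1,1,1,1,1]'

```text
t: 35.07
eef_pos: [570.0, -20.0, 149.7]
tcp_rot: [-3.142, 0.001, 3.141]
ft_force: [0.2, -1.2, -3.2]
opening: 0.573
grip_force: 30.0
```

Request:
arm_command --delta_pos '[[0,0,0],[0,0,-0.003],[0,0,-0.006],[0,0,-0.006],[0,0,-0.006]]' --delta_rot '[[0,0,0],[0,0,0],[0,0,0],[0,0,0],[0,0,0]]' --claw '[1,1,1,1,1]'

```text
t: 35.48
eef_pos: [569.9, -20.0, 148.0]
tcp_rot: [-3.142, 0.001, 3.141]
ft_force: [-0.3, -0.3, 0.6]
opening: 0.575
grip_force: 30.0
```

Request:
arm_command --delta_pos '[[0,0,0],[0,0,0],[0,0,0],[0,0,0],[0,0,0]]' --delta_rot '[[0,0,0],[0,0,0],[0,0,0],[0,0,0],[0,0,0]]' --claw '[0,0,0,0,0]'

```text
t: 35.9
eef_pos: [569.8, -19.9, 147.7]
tcp_rot: [3.142, 0.0, 3.141]
ft_force: [-0.6, -0.1, 0.5]
opening: 0.869
grip_force: 0.0
```

Request:
arm_command --delta_pos '[[0,0,0],[0,0,0.1],[0,0,0.25],[0,0,0.4],[0,0,0.52]]' --delta_rot '[[0,0,0],[0,0,0],[0,0,0],[0,0,0],[0,0,0]]' --claw '[0,0,0,0,0]'

```text
t: 36.32
eef_pos: [569.8, -19.9, 280.3]
tcp_rot: [-3.141, 0.001, 3.141]
ft_force: [0.6, -0.3, -1.3]
opening: 0.999
grip_force: 0.0
```

Request:
arm_command --delta_pos '[[-0.02,0.12,0],[-0.05,0.26,0],[-0.08,0.4,0],[-0.11,0.54,0],[-0.134,0.68,0]]' --delta_rot '[[0,0,0],[0,0,0],[0,0,0],[0,0,0],[0,0,0]]' --claw '[0,0,0,0,0]'

```text
t: 36.73
eef_pos: [535.5, 151.5, 277.9]
tcp_rot: [3.141, 0.0, 3.141]
ft_force: [0.3, -0.1, -0.2]
opening: 1.0
grip_force: 0.0
```

Request:
arm_command --delta_pos '[[-0.03,0.14,0],[-0.06,0.28,0],[-0.09,0.42,0],[-0.12,0.56,0],[-0.134,0.678,0]]' --delta_rot '[[0,0,0],[0,0,0],[0,0,0],[0,0,0],[0,0,0]]' --claw '[0,0,0,0,0]'

```text
t: 37.15
eef_pos: [501.6, 321.8, 277.8]
tcp_rot: [3.141, 0.0, -3.141]
ft_force: [1.1, 0.6, 0.8]
opening: 1.0
grip_force: 0.0
```

Request:
arm_command --delta_pos '[[0,0,0],[0,0,0],[0,0,0],[0,0,0],[0,0,0]]' --delta_rot '[[0,0,0],[0,0,0],[0,0,0],[0,0,0],[0,0,0]]' --claw '[0,0,0,0,0]'

```text
t: 37.57
eef_pos: [503.1, 318.5, 277.8]
tcp_rot: [3.142, 0.0, 3.14]
ft_force: [-0.2, 0.1, -0.4]
opening: 1.0
grip_force: 0.0
```

Request:
arm_command --delta_pos '[[0,0,0],[0,0,0],[0,0,0],[0,0,0],[0,0,0]]' --delta_rot '[[0,0,0],[0,0,0],[0,0,0],[0,0,0],[0,0,0]]' --claw '[0,0,0,0,0]'

```text
t: 37.98
eef_pos: [502.8, 319.5, 277.7]
tcp_rot: [3.141, 0.0, 3.141]
ft_force: [-0.2, -0.2, 0.2]
opening: 0.997
grip_force: 0.0
```

Request:
arm_command --delta_pos '[[0,0,-0.08],[0,0,-0.18],[0,0,-0.27],[0,0,-0.33],[0,0,-0.343]]' --delta_rot '[[0,0,0],[0,0,0],[0,0,0],[0,0,0],[0,0,0]]' --claw '[0,0,0,0,0]'

```text
t: 38.4
eef_pos: [501.8, 319.1, 189.3]
tcp_rot: [-3.14, -0.004, 3.141]
ft_force: [0.8, -0.0, -0.7]
opening: 0.997
grip_force: 0.0
```

Request:
arm_command --delta_pos '[[0,0,0],[0,0,0],[0,0,0],[0,0,0],[0,0,0]]' --delta_rot '[[0,0,0],[0,0,0],[0,0,0],[0,0,0],[0,0,0]]' --claw '[0,0,0,1,1]'

```text
t: 38.82
eef_pos: [503.0, 319.7, 192.8]
tcp_rot: [3.141, 0.001, 3.141]
ft_force: [0.5, -0.9, -0.1]
opening: 0.91
grip_force: 0.0
```

Request:
arm_command --delta_pos '[[0,0,0],[0,0,0],[0,0,0],[0,0,0],[0,0,0]]' --delta_rot '[[0,0,0],[0,0,0],[0,0,0],[0,0,0],[0,0,0]]' --claw '[1,1,1,1,1]'

```text
t: 39.23
eef_pos: [502.7, 319.5, 191.9]
tcp_rot: [-3.142, -0.0, 3.141]
ft_force: [0.6, -1.6, 0.3]
opening: 0.58
grip_force: 30.0
```

Request:
arm_command --delta_pos '[[0,0,0],[0,0,0],[0,0,0],[0,0,0],[0,0,0]]' --delta_rot '[[0,0,0],[0,0,0],[0,0,0],[0,0,0],[0,0,0]]' --claw '[1,1,1,1,1]'

```text
t: 39.65
eef_pos: [502.7, 319.5, 191.9]
tcp_rot: [-3.142, 0.0, 3.141]
ft_force: [0.0, -1.9, 0.9]
opening: 0.583
grip_force: 30.0
```

```bash
python3 - <<'E'
from h import *
s=state();print(s["t"],s["eef_pos"],s["opening"],s["grip_force"])
E
```

```text
39.65 [502.72457878 319.47612554 191.93119013] 0.5833120824689909 30.000370731577277
```

Request:
arm_command --delta_pos '[[0,0,0.03],[0,0,0.09],[0,0,0.17],[0,0,0.24],[0,0,0.28]]' --delta_rot '[[0,0,0],[0,0,0],[0,0,0],[0,0,0],[0,0,0]]' --claw '[1,1,1,1,1]'

```text
t: 40.07
eef_pos: [502.8, 319.8, 263.5]
tcp_rot: [3.141, 0.001, 3.141]
ft_force: [0.5, 0.7, -7.0]
opening: 0.577
grip_force: 30.0
```

Request:
arm_command --delta_pos '[[0.01,-0.04,0],[0.03,-0.12,0],[0.06,-0.22,0],[0.09,-0.33,0],[0.12,-0.44,0]]' --delta_rot '[[0,0,0],[0,0,0],[0,0,0],[0,0,0],[0,0,0]]' --claw '[1,1,1,1,1]'

```text
t: 40.48
eef_pos: [532.3, 207.9, 260.6]
tcp_rot: [-3.141, -0.002, -3.141]
ft_force: [0.4, 0.5, -6.6]
opening: 0.58
grip_force: 30.0
```

Request:
arm_command --delta_pos '[[0.03,-0.11,0],[0.06,-0.22,0],[0.09,-0.32,0],[0.11,-0.39,0],[0.124,-0.44,0]]' --delta_rot '[[0,0,0],[0,0,0],[0,0,0],[0,0,0],[0,0,0]]' --claw '[1,1,1,1,1]'

```text
t: 40.9
eef_pos: [563.6, 97.2, 260.6]
tcp_rot: [-3.141, -0.002, 3.14]
ft_force: [0.3, -0.1, -7.0]
opening: 0.578
grip_force: 30.0
```

Request:
arm_command --delta_pos '[[0.004,-0.02,0],[0.01,-0.045,0],[0.01,-0.045,0],[0.01,-0.045,0],[0.01,-0.045,0]]' --delta_rot '[[0,0,0],[0,0,0],[0,0,0],[0,0,0],[0,0,0]]' --claw '[1,1,1,1,1]'

```text
t: 41.32
eef_pos: [566.0, 89.1, 261.9]
tcp_rot: [3.141, -0.0, -3.141]
ft_force: [0.3, 0.2, -7.4]
opening: 0.582
grip_force: 30.0
```

Request:
arm_command --delta_pos '[[0,0,0],[0,0,0],[0,0,0],[0,0,0],[0,0,0]]' --delta_rot '[[0,0,0],[0,0,0],[0,0,0],[0,0,0],[0,0,0]]' --claw '[1,1,1,1,1]'

```text
t: 41.73
eef_pos: [566.2, 88.5, 261.9]
tcp_rot: [3.141, -0.0, 3.142]
ft_force: [0.3, 0.2, -6.8]
opening: 0.58
grip_force: 30.0
```

Request:
arm_command --delta_pos '[[0,0,-0.04],[0,0,-0.11],[0,0,-0.18],[0,0,-0.23],[0,0,-0.244]]' --delta_rot '[[0,0,0],[0,0,0],[0,0,0],[0,0,0],[0,0,0]]' --claw '[1,1,1,1,1]'

```text
t: 42.15
eef_pos: [565.2, 88.2, 198.2]
tcp_rot: [-3.142, -0.004, 3.141]
ft_force: [-1.0, -0.0, -7.3]
opening: 0.579
grip_force: 30.0
```

Request:
arm_command --delta_pos '[[0,0,0],[0,0,-0.004],[0,0,-0.009],[0,0,-0.014],[0,0,-0.02]]' --delta_rot '[[0,0,0],[0,0,0],[0,0,0],[0,0,0],[0,0,0]]' --claw '[1,1,1,1,1]'

```text
t: 42.57
eef_pos: [566.4, 88.3, 196.4]
tcp_rot: [3.142, 0.001, 3.141]
ft_force: [-0.7, 0.0, -6.4]
opening: 0.579
grip_force: 30.0
```

Request:
arm_command --delta_pos '[[0,0,0],[0,0,-0.003],[0,0,-0.006],[0,0,-0.006],[0,0,-0.006]]' --delta_rot '[[0,0,0],[0,0,0],[0,0,0],[0,0,0],[0,0,0]]' --claw '[1,1,1,1,1]'

```text
t: 42.98
eef_pos: [566.4, 88.3, 194.9]
tcp_rot: [3.141, 0.001, 3.141]
ft_force: [-1.4, -0.3, -0.4]
opening: 0.582
grip_force: 30.0
```

Contact, so I release, rise and clear the scene.

Request:
arm_command --delta_pos '[[0,0,0],[0,0,0],[0,0,0],[0,0,0],[0,0,0]]' --delta_rot '[[0,0,0],[0,0,0],[0,0,0],[0,0,0],[0,0,0]]' --claw '[0,0,0,0,0]'

```text
t: 43.4
eef_pos: [566.4, 88.3, 194.5]
tcp_rot: [3.141, 0.0, 3.141]
ft_force: [0.3, -0.8, -0.5]
opening: 0.874
grip_force: 0.0
```

Request:
arm_command --delta_pos '[[0,0,0],[0,0,0.06],[0,0,0.18],[0,0,0.3],[0,0,0.4]]' --delta_rot '[[0,0,0],[0,0,0],[0,0,0],[0,0,0],[0,0,0]]' --claw '[0,0,0,0,0]'

```text
t: 43.82
eef_pos: [566.3, 88.3, 296.3]
tcp_rot: [3.141, 0.001, 3.141]
ft_force: [0.1, 0.4, -0.1]
opening: 0.998
grip_force: 0.0
```

Request:
arm_command --delta_pos '[[-0.06,0.12,0],[-0.12,0.24,0],[-0.18,0.36,0],[-0.24,0.48,0],[-0.3,0.6,0]]' --delta_rot '[[0,0,0],[0,0,0],[0,0,0],[0,0,0],[0,0,0]]' --claw '[0,0,0,0,0]'

```text
t: 44.23
eef_pos: [490.4, 239.5, 294.5]
tcp_rot: [3.141, 0.0, 3.141]
ft_force: [1.1, 0.4, 0.5]
opening: 0.999
grip_force: 0.0
```

Request:
arm_command --delta_pos '[[-0.06,0.12,0],[-0.12,0.24,0],[-0.18,0.36,0],[-0.24,0.48,0],[-0.24,0.48,0]]' --delta_rot '[[0,0,0],[0,0,0],[0,0,0],[0,0,0],[0,0,0]]' --claw '[0,0,0,0,0]'

```text
t: 44.65
eef_pos: [428.8, 362.2, 294.4]
tcp_rot: [3.14, -0.0, -3.138]
ft_force: [-0.1, -1.0, 0.6]
opening: 0.997
grip_force: 0.0
```

```bash
python3 - <<'E'
from h import *
n=("scene","top");I=[read_camera(k) for k in n];c=[calibration(k) for k in n]
old=[cv2.imread(f"pics/{k}0.png")[:,:,::-1] for k in n]
for nm,h,r,z,a,b in[("L",34,28,231,(308,150),(269,226)),("M",35,28,184,(315,215),(326,227))]:
    for S in(old,I):
        o=[blob_at(blue(i),p)[0] for i,p in zip(S,(a,b))]
        print(nm,fitcyl([(cc,q) for cc,q in zip(c,o)],h,r,back(c[1],o[1],z)[0])[0].round(1))
p=[proj(cc,(475.5,-300,165))[0].astype(int) for cc in c]
o=[blob_at(blue(i),q) for i,q in zip(I,p)];print("S",fitcyl([(cc,q[0]) for cc,q in zip(c,o)],34,23,[475,-300,174])[0].round(1))
R=lambda i,y,x,s:cv2.resize(np.ascontiguousarray(i[y:y+s*3//4,x:x+s,::-1]),(400,300),interpolation=cv2.INTER_CUBIC)
cv2.imwrite("pics/end.png",np.vstack([np.hstack([R(I[0],130,240,240),R(I[1],160,240,160)]),np.hstack([R(I[0],340,170,170),R(I[1],220,380,120)])]))
print(state()["eef_pos"],state()["ft_force"])
E
```

```text
L [566.7  88.7 230.7]
L [567.7  88.2 230.3]
M [569.4 -19.8 184.6]
M [568.5 -20.5 184.8]
S [ 474.9 -299.2  177.6]
[430.62650902 359.07914639 294.29482294] [ 0.87180385 -0.28319771  0.53823159]
```

View pics/end.png

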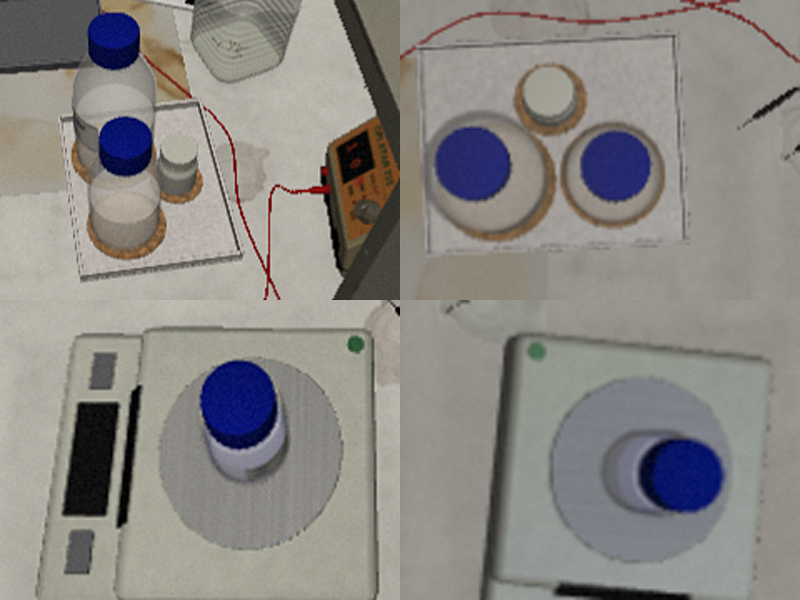

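The final mosaic shows the large and medium bottles upright and back on their mats within about 1 mm of where they started. The jar stands on the small mat and the small bottle in the middle of the pan.

```bash
python3 -c "
from cell import *
print(job_done())"
```

```text
the job is handed in; nothing more can be done
None
```

The job is handed in at about 45 s of the 141 s allowed: the small bottle stands in the middle of the balance pan, the jar on the small mat, and the large and medium bottles are back on their own mats, all upright. The one rough moment was setting the medium bottle into the side tray, where the wrist force briefly read about 40 N. The bottle stayed upright.

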